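Hang two bottles on a balance display bar

ROBOT

A 6-joint arm with a two-finger parallel gripper is mounted at the origin on the work surface. World frame = base frame: x ahead of the robot, y to its left, z up, the work surface at z = 0. Lengths are in m, angles in rad, forces in N, time in s.
With the tool pointing down it reaches from about 0.2 to 0.875 m from the base axis. Payload 3.4 kg.
Tool frame: the origin (TCP) lies on the centre line of the jaws, within the pads' length; the fingertips stand 11 mm ahead of it and the grasp point (between the pads) lies 8 mm behind it; z points along the fingers, x is the direction in which the jaws open and shut, and the axes are right-handed (so a half turn about z gives the same grasp; the last joint's range is limited). The gripper opens to 94 mm and grips with 3 to 60 N. Pads are 16 mm wide; open, the fingers measure 119 mm over their backs; the gripper's body (75 mm by 177 mm) begins 78 mm behind the grasp point.
Start: joints at [-1.264, 0.276, 1.505, -0, 1.361, -0.121], TCP at [0.239, -0.523, 0.216] pointing down, gripper open.
Joint ranges: [-2.89, 2.89], [-0.75, 2.08], [0.22, 2.7], [-1.18, 4.32], [0.11, 2.71], [-2.7, 2.7]. Speed limits (rad/s): [2.57, 2.57, 3.14, 3.14, 3.14, 3.14].

INTERFACE

Orientations are given as a unit quaternion [x, y, z, w].
In Python, from bench import env, eyes gives the robot as it stands.
- The arm moves only by the shell command python3 -m creep 'ROWS' [FORCE]. ROWS is JSON, a list of rows, each an object of numbers: "claw": the opening in per cent of the stroke, from 0 (shut) to 100 (fully open); "dx", "dy", "dz": the shift along the tool's x, y, z in cm; "yaw": the turn about the tool's z in degrees. In form: [{"claw": .., "dx": .., "dy": .., "dz": .., "yaw": ..}, ...]. A call has 1 to 20 rows; each row is the pose to reach, as a shift and turn from the pose commanded when the call began, along the tool's axes at that moment; what a row does not reach only later rows make up. A row lasts 1/8 s, in which the tool goes at most 62.5 mm and 10.7 degrees, less where a joint would pass 70% of its speed; a pose out of reach is approached as far as the arm can. A call with a gripper value outside its range is refused whole. The fingers move at their own pace and stop on an object; FORCE is the grip in N (left out, the last holds). Time passes only in rows, so rows that repeat a pose let the fingers close. It gives the time, the measured TCP pose, the force and the opening at its end, in the units of the state.
- env.observe(): the state, without advancing time (a new reading comes with each control period).
- eyes.snapshot(name): name is "scene" or "side" or "wrist"; returns (picture, depth): 420x560x3 uint8, red, green, blue; 420x560 float32, m along the optical axis (not along the pixel's ray), 0 where there is no reading.
- eyes.calibration(name): a dict with "vfov" (degrees; the focal length in pixels is half the picture's height over the tangent of half this angle, whatever the lens; pixels are square), "cx", "cy" (the principal point, pixels), "eye" and "attitude" of the camera in the world. Camera axes: x right, y down, z forward; pixel columns grow to the right and rows downward; lengths in m; the calibration is good to about 2 mm. A picture is of the moment at which its call begins: read the wrist's pose just before it. calibration takes no time and is no camera call; for the wrist camera it gives the pose at the moment of the call.
- env.close_job(): hands the job in, once; it reports no verdict.
The state is a dict: "time": time; "qpos": joint angles; "dq": joint speeds; "effort": joint torques, N m; "tcp_pos": TCP position; "eef_rot": TCP orientation; "contact_force": force on the tool from outside, world axes, zero at the start; "torque": the same for the moment, N m; "width": opening from 0.0 (shut) to 1.0 (fully open).
Only numpy, scipy, OpenCV 4.12 (cv2) and the standard library are available. Lean on these libraries where they do the work, as an engineer would, in place of code of your own. Each camera call takes 0.05 s, during which the arm holds its last target.

TASK

The pivoting display bar leans left under its fixed sample: hang the large tabbed bottle on the right peg first, and then the small tabbed one on the free left peg to bring it level, never letting the bar tip near its limits. Each time, slip the tab over the peg's lip, press it firmly but gently home against the stop, then lower it and let the bar take its weight smoothly before letting go. Finish with both hanging free, the bar level and still, and the other goods left alone.

Things in the scene. Friction and masses are not known exactly. Their poses are not given: they have to be found in the camera images.
- rack: Balance rack fixed to the counter: foot plate 130 x 200 mm, green post 206 mm high just behind the bar. Origin: on the counter below the pivot. At yaw 0 its pegs point to -x (to the robot), its left is +y. A small yellow sample bottle is fixed to the bar 75 mm left of the pivot. About 5 N seats a tab against a stop (under 3.5 N is not home); over 15 N on the rack, by bottle or hand, is too much.
- bar (a joint): Tilt (rad) of the wooden bar, 16 x 340 x 16 mm along the rack's y, about the rack's x axis 200 mm up. 0 level, positive: left (+y) end up. A low weight rights it with 1.6 N m per rad, lightly damped; the sample alone holds it at -0.055, sample plus large at about 0.11, sample plus small at -0.16. Must stay within 0.15 (it ends at 0.18) and never swing faster than 1 rad/s.
- peg_left (a point): Point on the left peg's axis, 145 mm left of the pivot; axes of the rack, tilting with the bar. The peg points to -x: lip 12 mm across, its front 10.5 and its back 6.5 mm out along -x; neck 6 across; black stop disc 18 across, its face hand-set anywhere 4.5 to 18.5 mm along +x (not measured: feel for it; it stays put). Bar front 22.5 mm along +x, its top 8 above.
- peg_right (a point): The same for the right peg (its stop set on its own), 110 mm right of the pivot.
- small: Loose white bottle, blue cap and band, 120 g within a tenth, standing; body 42 mm across, 75 tall; total height 165. Above the cap (28 across) a stiff grey upright tab, 8 mm thick along the bottle's x, 32 wide along y, with a 15 x 15 mm slot through it along x. Origin: centre of underside, z up.
- large: Loose white bottle, red cap and band, 240 g within a tenth, standing; body 54 mm across, 105 tall; total height 195. Above the cap (28 across) a stiff grey upright tab, 8 mm thick along the bottle's x, 32 wide along y, with a 15 x 15 mm slot through it along x. Origin: centre of underside, z up.
- small_slot (a point): Middle of the top edge of the slot in the tab of the small blue bottle, half-way through the tab, 119 mm above the underside; axes those of the bottle. The slot reaches 15 mm below this point; the solid tab reaches 46 mm above it and is the place to grip, either way across: grip it some 34 mm up so that the fingertips stay clear above the bar (8 mm over the peg axis).
- large_slot (a point): Middle of the top edge of the slot in the tab of the large red bottle, half-way through the tab, 149 mm above the underside; axes those of the bottle. The slot reaches 15 mm below this point; the solid tab reaches 46 mm above it and is the place to grip, either way across: grip it some 34 mm up so that the fingertips stay clear above the bar (8 mm over the peg axis).

How it is judged:
On the way, in this order (a step that is already met when the one before it is completed fails the run):
1. the large bottle is pressed home against the stop of the right peg (3.5 N or more) (x of large_slot in the frame of peg_right between -0.001 and 0.017 m and y of large_slot in the frame of peg_right between -0.01 and 0.01 m and z of large_slot in the frame of peg_right between 0 and 0.013 m and contact force between large and rack above 3.5 N), for 0.05 s.
2. it hangs on the right peg, let go (x of large_slot in the frame of peg_right between -0.004 and 0.016 m and y of large_slot in the frame of peg_right between -0.007 and 0.007 m and z of large_slot in the frame of peg_right between 0 and 0.005 m and contact force between large and rack above 0.3 N and contact force between the fingers and large below 0.1 N), for 0.2 s.
3. the small bottle is pressed home against the stop of the left peg (3.5 N or more) (x of small_slot in the frame of peg_left between -0.001 and 0.017 m and y of small_slot in the frame of peg_left between -0.01 and 0.01 m and z of small_slot in the frame of peg_left between 0 and 0.013 m and contact force between small and rack above 3.5 N), for 0.05 s.
4. it hangs on the left peg, let go (x of small_slot in the frame of peg_left between -0.004 and 0.016 m and y of small_slot in the frame of peg_left between -0.007 and 0.007 m and z of small_slot in the frame of peg_left between 0 and 0.005 m and contact force between small and rack above 0.3 N and contact force between the fingers and small below 0.1 N), for 0.2 s.
At the end, for the whole second after the job is handed in: Small bottle on the left peg, large one on the right: slot tops rest on the necks between lip and stop (0 to 5 mm above the peg axis, within 7 mm sideways, -4 to 16 mm along the peg), borne by the bar, not held; bar level within 0.06 rad and still (0.05 rad/s), bottles under 0.03 m/s (all of step 2 and all of step 4 and value of joint bar between -0.06 and 0.06 rad and velocity of joint bar between -0.05 and 0.05 rad/s and linear speed of each of small, large below 0.03 m/s); the robot touches nothing.
It fails at once if the bar tips beyond 0.15 rad (value of joint bar above 0.15 rad or value of joint bar below -0.15 rad).
It fails at once if the bar swings faster than 1 rad/s (velocity of joint bar above 1 rad/s or velocity of joint bar below -1 rad/s).
It fails at once if a bottle is forced against the rack with more than 15 N (contact force between any of small, large and rack above 15 N).
It fails at once if the robot pushes on the rack with more than 15 N (contact force between any of the arm, the fingers and rack above 15 N).
It fails at once if other goods on the counter are moved by more than 15 mm (distance of any of plain, jug_blue, jug_orange, tin, carton, flask, brass_pot, ledger from where it was at the start of the episode above 0.015 m).
It also fails if it takes over 69 s, if anything falls off the work surface, if the arm or the gripper's body presses on something with over 40 N, if the wrist force passes 120 N, or if a joint passes its speed limit or range.

## Working session

There is one attempt and no reset: what is moved stays moved. The work goes in short steps, Python scripts to look and compute and a shell command to move; the robot and the scene stay as the last step left them, time stands still between calls to the robot, and variables do not carry over. Pictures are saved under pics/ and viewed, and the job is handed in when it is done.

```bash
ls; mkdir -p pics; python3 - <<'E'
from bench import env, eyes
import cv2, numpy as np
print(env.observe())
for n in ("scene","side","wrist"):
    c=eyes.calibration(n); print(n,c)
    p,d=eyes.snapshot(n)
    cv2.imwrite(f'pics/{n}0.png',p[:,:,::-1]); np.save(f'pics/{n}0d.npy',d)
    np.save(f'pics/{n}0c.npy',c,allow_pickle=True)
E
```

```text
pics
{'time': 0.0, 'qpos': array([-1.26401677e+00,  2.76564324e-01,  1.50612614e+00, -7.68972391e-06,
        1.36068996e+00, -1.20990857e-01]), 'dq': array([ 6.56141801e-05, -2.02607681e-04,  1.25970883e-03,  1.58264125e-03,
        4.20735834e-04,  4.52276728e-04]), 'effort': array([-3.21119087e-04, -4.04586947e+01, -2.37227511e+01,  7.01651978e-02,
        3.45401466e-02, -1.49556440e-04]), 'tcp_pos': array([ 0.23836444, -0.52266049,  0.21562501]), 'eef_rot': array([ 8.41083672e-01, -5.40904296e-01, -6.90380828e-04, -5.67823502e-04]), 'contact_force': array([ 0.39053222, -0.34910118,  0.82247768]), 'torque': array([-0.01464056, -0.04587267,  0.01509601]), 'width': 0.9970100827526649}
scene {'vfov': 54.05081810976625, 'cx': 273.9004743384155, 'cy': 211.99826507970758, 'eye': array([ 0.96073189, -0.46627614,  0.73333704]), 'attitude': array([ 0.848942  ,  0.35092406, -0.14501647, -0.36758673])}
side {'vfov': 51.532876239662265, 'cx': 277.4803285299996, 'cy': 215.89724284947675, 'eye': array([ 0.51019869, -0.66978658,  0.75206129]), 'attitude': array([ 0.9148485 ,  0.01132124,  0.00658605, -0.40358479])}
wrist {'vfov': 71.94742890632456, 'cx': 280.8749384272011, 'cy': 211.2165696336796, 'eye': array([ 0.31241885, -0.4910577 ,  0.38221325]), 'attitude': array([ 0.83242562, -0.53614869, -0.07634118,  0.11740611])}
```

View pics/scene0.png

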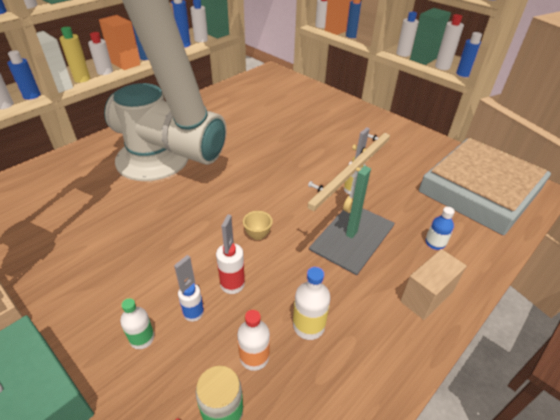

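View pics/side0.png

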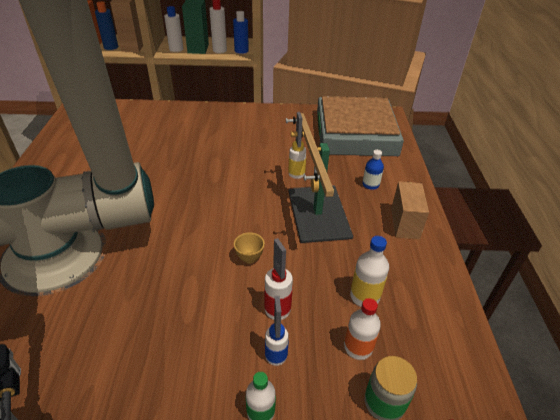

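View pics/wrist0.png

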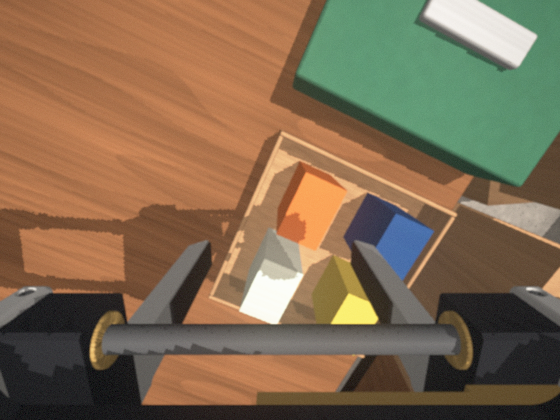

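Both fixed views show everything: the large bottle near scene (231,265), small (190,300), and the rack post near (358,205). The pegs show at scene (315,187) and (372,137). Next I'll deproject these and crop closer.

```bash
cat > h.py <<'E'
import numpy as np, cv2
from scipy.spatial.transform import Rotation as R
def load(n):
    return cv2.imread(f'pics/{n}.png'), np.load(f'pics/{n}d.npy'), np.load(f'pics/{n}c.npy',allow_pickle=True).item()
def snap(cam,n):
    from bench import env,eyes
    c=eyes.calibration(cam); p,d=eyes.snapshot(cam)
    cv2.imwrite(f'pics/{n}.png',p[:,:,::-1]); np.save(f'pics/{n}d.npy',d); np.save(f'pics/{n}c.npy',c,allow_pickle=True)
    return p[:,:,::-1].copy(),d,c
def f(c): return 210/np.tan(np.radians(c['vfov']/2))
def M(c): return R.from_quat(c['attitude']).as_matrix()
def cloud(d,c):
    v,u=np.mgrid[0:420,0:560]
    P=np.stack([(u-c['cx'])/f(c)*d,(v-c['cy'])/f(c)*d,d],-1)@M(c).T+c['eye']
    P[d<=0]=np.nan
    return P
def ray(c,u,v):
    r=M(c)@np.array([(u-c['cx'])/f(c),(v-c['cy'])/f(c),1]); return r
def atz(c,u,v,z):
    r=ray(c,u,v); return c['eye']+r*(z-c['eye'][2])/r[2]
def proj(c,X):
    q=(np.atleast_2d(X)-c['eye'])@M(c); return np.c_[q[:,0]/q[:,2]*f(c)+c['cx'],q[:,1]/q[:,2]*f(c)+c['cy']]
def tri(obs):
    A=np.zeros((3,3));b=np.zeros(3);L=[]
    for c,u,v in obs:
        r=ray(c,u,v);r/=np.linalg.norm(r);Q=np.eye(3)-np.outer(r,r);A+=Q;b+=Q@c['eye']
    X=np.linalg.solve(A,b)
    return X,[np.round(proj(c,X)[0]-[u,v],1) for c,u,v in obs]
def crop(img,u0,v0,u1,v1,k,out):
    cv2.imwrite(out,cv2.resize(img[v0:v1,u0:u1],None,fx=k,fy=k,interpolation=cv2.INTER_CUBIC))
E
python3 - <<'E'
from h import *
for n in('scene0','side0'):
    p,d,c=load(n)
    if n=='scene0':
        crop(p,290,120,420,280,5*0.75,'pics/s_rack.png'); crop(p,160,200,280,330,4.5,'pics/s_bot.png')
    else:
        crop(p,260,100,370,250,4,'pics/d_rack.png'); crop(p,240,230,340,370,4,'pics/d_bot.png')
E
```

```text
(no output)
```

View pics/s_rack.png

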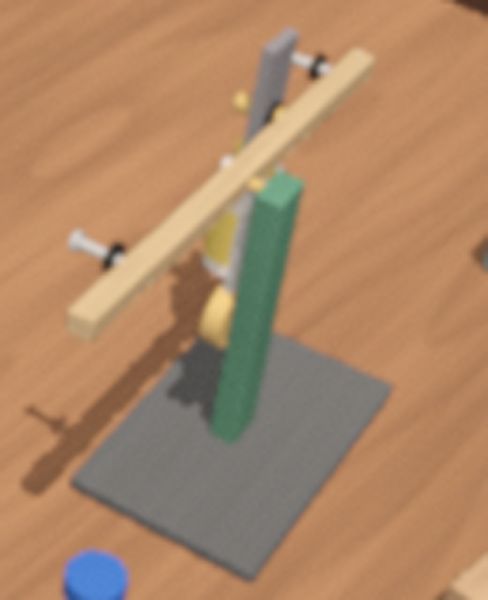

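View pics/d_rack.png

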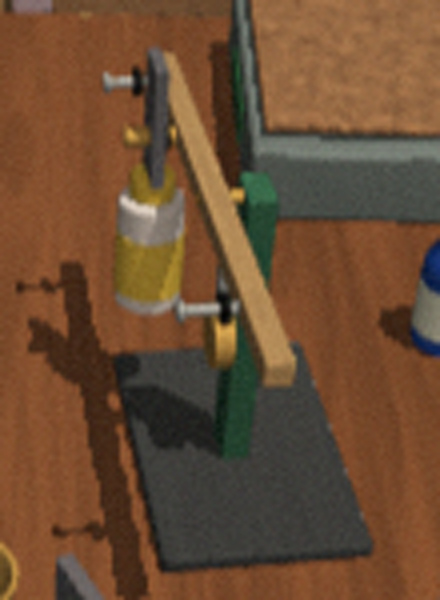

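View pics/s_bot.png

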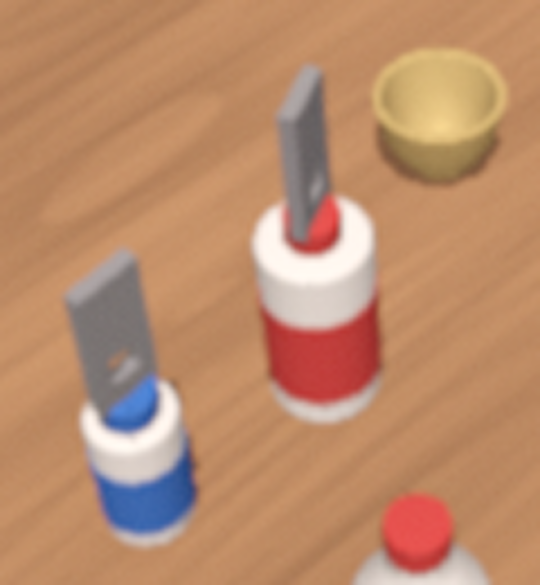

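View pics/d_bot.png

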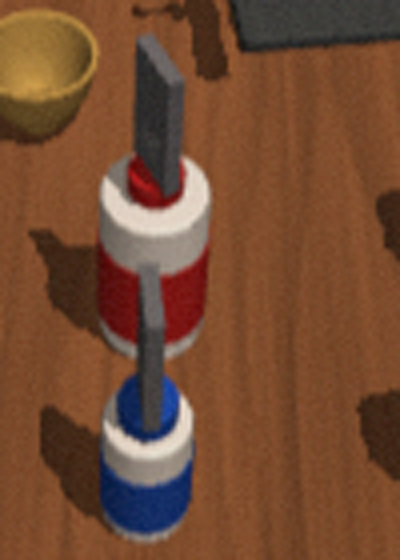

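```bash
python3 - <<'E'
from h import *
np.set_printoptions(precision=4,suppress=True)
_,ds,cs=load('scene0');_,dd,cd=load('side0')
for nm,a,b in [('lipR',(310.3,184),(305.5,177.5)),('lipL',(369.5,135.5),(286.8,120.3)),('foot nearR',(309.2,248.8),(301.3,241.3)),('foot farR',(356.7,274.7),(352.5,237.5)),
 ('Ltop',(227.3,220.4),(280.5,245)),('Stop',(182.2,261.3),(277.5,303.7)),('barRnear',(316.5,207.5),(329,190))]:
    print(nm,*tri([(cs,*a),(cd,*b)]))
print('foot from scene',[atz(cs,u,v,.008) for u,v in((309.2,248.8),(356.7,274.7),(394.5,223.5))])
print('foot from side',[atz(cd,u,v,.008) for u,v in((288.8,188.8),(301.3,241.3),(352.5,237.5))])
for nm,d,c,S,L in (('scene',ds,cs,(191,303),(231,268)),('side',dd,cd,(277,345),(278,292))):
    P=cloud(d,c)
    for q,(u,v) in zip('SL',(S,L)):
        pts=P[v-45:v+45,u-25:u+25].reshape(-1,3)
        r=.021 if q=='S' else .027; H=.165 if q=='S' else .195
        c0=P[v,u][:2]
        m=(pts[:,2]>.008)&(pts[:,2]<(.06 if q=='S' else .085))&(np.hypot(*(pts[:,:2]-c0).T)<2.5*r)
        from scipy.optimize import least_squares
        s=least_squares(lambda x:np.hypot(pts[m,0]-x[0],pts[m,1]-x[1])-r,c0+(c0-c['eye'][:2])*.02,loss='soft_l1',f_scale=.002)
        print(nm,q,m.sum(),s.x,np.sqrt(np.mean(s.fun**2)))
        t=pts[(pts[:,2]>H-.045)&(pts[:,2]<H+.01)&(np.hypot(*(pts[:,:2]-s.x).T)<.03)]
        if len(t)>10:
            m0=t.mean(0); w,V=np.linalg.eigh(np.cov(t[:,:2].T)); print('  tab',len(t),m0,t[:,2].max(),'yaw of width',np.degrees(np.arctan2(V[1,1],V[0,1])),np.sqrt(w))
# bar top
for nm,d,c in(('scene',ds,cs),('side',dd,cd)):
    P=cloud(d,c).reshape(-1,3)
    m=(P[:,2]>.18)&(P[:,2]<.225)&(P[:,0]>.45)&(P[:,0]<.75)&(P[:,1]>-.3)&(P[:,1]<.3)
    t=P[m];
    print(nm,len(t),t.min(0),t.max(0))
    w,V=np.linalg.eigh(np.cov(t.T));print(t.mean(0),V[:,2],np.sqrt(w))
E
```

```text
lipR [0.5686 0.0441 0.2079] [array([ 0.1, -0.5]), array([0.1, 0.5])]
lipL [0.5311 0.3088 0.1856] [array([ 0.2, -0.8]), array([0.1, 0.7])]
foot nearR [0.5724 0.0586 0.0047] [array([ 0.2, -0.7]), array([0.2, 0.7])]
foot farR [0.6972 0.0764 0.0041] [array([ 0.2, -0.8]), array([0.2, 0.7])]
Ltop [ 0.5192 -0.1336  0.1927] [array([ 0. , -0.1]), array([0. , 0.1])]
Stop [ 0.5164 -0.2392  0.1625] [array([ 0.2, -0.5]), array([0.2, 0.5])]
barRnear [0.6158 0.0097 0.2009] [array([ 0.5, -1.9]), array([0.5, 1.9])]
foot from scene [array([0.5752, 0.0542, 0.008 ]), array([0.6996, 0.0714, 0.008 ]), array([0.6703, 0.2694, 0.008 ])]
foot from side [array([0.5426, 0.2561, 0.008 ]), array([0.5717, 0.0576, 0.008 ]), array([0.696 , 0.0749, 0.008 ])]
scene S 326 [ 0.5164 -0.2409] 0.0007195107491874768
  tab 324 [ 0.5194 -0.243   0.1462] 0.1678882142279985 yaw of width 91.71120777827541 [0.002  0.0098]
scene L 588 [ 0.5177 -0.1362] 0.0008077458132880205
  tab 173 [ 0.5232 -0.1418  0.173 ] 0.19707894871446774 yaw of width 109.48877895462752 [0.0021 0.0095]
side S 338 [ 0.5162 -0.2398] 0.0006347020265951747
  tab 165 [ 0.5162 -0.2488  0.1512] 0.16840059657062068 yaw of width 101.51609290377985 [0.0024 0.0087]
side L 481 [ 0.5174 -0.135 ] 0.005296390954841297
  tab 212 [ 0.519  -0.1428  0.1745] 0.19976412813733313 yaw of width 126.76701612608613 [0.0022 0.0094]
scene 1561 [ 0.5084 -0.1527  0.18  ] [0.6262 0.3    0.2247]
[0.5885 0.1178 0.2045] [-0.0253 -0.9996  0.0081] [0.0081 0.0279 0.1109]
side 1248 [ 0.5073 -0.1543  0.1801] [0.6253 0.2997 0.2244]
[0.581  0.1032 0.2066] [-0.0639 -0.9979 -0.0063] [0.008  0.0304 0.1198]
```

```bash
cat >> h.py <<'E'
def toolpose(o):
    Rm=R.from_quat(o['eef_rot']).as_matrix(); return o['tcp_pos'],Rm,np.degrees(np.arctan2(Rm[1,0],Rm[0,0]))
def plan(t,th,o=None):
    if o is None:
        from bench import env; o=env.observe()
    p,Rm,th0=toolpose(o)
    d=Rm.T@(np.array(t)-p)*100
    print('now',np.round(p,4),'th',round(th0,2),'-> dx %.2f dy %.2f dz %.2f yaw %.1f'%(*d,-((th-th0+180)%360-180)))
def handeye():
    c=load('wrist0')[2]; p=np.array([0.23836444,-0.52266049,0.21562501]); Rm=R.from_quat([8.41083672e-01,-5.40904296e-01,-6.90380828e-04,-5.67823502e-04]).as_matrix()
    return Rm.T@(c['eye']-p), Rm.T@M(c)
def camat(t,th):
    th=np.radians(th); Rm=np.array([[np.cos(th),np.sin(th),0],[np.sin(th),-np.cos(th),0],[0,0,-1]])
    e,A=handeye(); c=dict(load('wrist0')[2]); c['eye']=Rm@e+np.array(t); c['attitude']=R.from_matrix(Rm@A).as_quat(); return c
E
python3 - <<'E'
from h import *
np.set_printoptions(precision=4,suppress=True)
e,A=handeye(); print(e,A)
c=camat([.517,-.20,.33],15)
print(proj(c,[[.517,-.136,.195],[.517,-.24,.165],[.517,-.136,.149],[.57,.044,.206],[.54,.3,.19]]))
c=camat([.55,.05,.33],8)
print(proj(c,[[.57,.044,.206],[.54,.3,.19],[.6,.15,.208]]))
print(proj(camat([0,0,0],0),[[0,0,0],[0,0,-.011],[0,0,-.034+.008-.0]]))
plan([.517,-.17,.33],15)
E
```

```text
[ 0.0017 -0.0805 -0.1666] [[ 1.     -0.0016  0.0001]
 [ 0.0016  0.9607  0.2775]
 [-0.0006 -0.2775  0.9607]]
[[ 295.345   146.7198]
 [ 270.9778  229.7161]
 [ 293.4368  144.2335]
 [ 416.2844  -50.1157]
 [ 514.7625 -519.8339]]
[[297.3164 216.0487]
 [307.4767 -77.1033]
 [345.8844 114.8528]]
[[278.272  260.6125]
 [278.4051 253.3295]
 [278.5647 244.5945]]
now [ 0.2384 -0.5228  0.2158] th -65.49 -> dx -20.56 dy -39.99 dz -11.38 yaw -80.5
```

```bash
python3 -m creep '[{"claw":100,"dx":-20.5,"dy":-40,"dz":-11.4,"yaw":-80},{"claw":100,"dx":-20.5,"dy":-40,"dz":-11.4,"yaw":-80},{"claw":100,"dx":-20.5,"dy":-40,"dz":-11.4,"yaw":-80},{"claw":100,"dx":-20.5,"dy":-40,"dz":-11.4,"yaw":-80},{"claw":100,"dx":-20.5,"dy":-40,"dz":-11.4,"yaw":-80},{"claw":100,"dx":-20.5,"dy":-40,"dz":-11.4,"yaw":-80},{"claw":100,"dx":-20.5,"dy":-40,"dz":-11.4,"yaw":-80},{"claw":100,"dx":-20.5,"dy":-40,"dz":-11.4,"yaw":-80},{"claw":100,"dx":-20.5,"dy":-40,"dz":-11.4,"yaw":-80},{"claw":100,"dx":-20.5,"dy":-40,"dz":-11.4,"yaw":-80},{"claw":100,"dx":-20.5,"dy":-40,"dz":-11.4,"yaw":-80}]' 20
python3 - <<'E'
from h import *
from bench import env
snap('wrist','w1'); print(env.observe()['time'],toolpose(env.observe()))
E
```

```text
time: 1.52
tcp_pos: [0.5166, -0.1717, 0.33]
eef_rot: [0.992, 0.125, -0.001, -0.0]
contact_force: [-0.1, -0.5, 0.1]
width: 0.999
1.575 (array([ 0.51664926, -0.17171506,  0.33013971]), array([[ 9.68646585e-01,  2.48441473e-01, -7.92540854e-04],
       [ 2.48441501e-01, -9.68646900e-01, -6.50777216e-05],
       [-7.83860246e-04, -1.33862727e-04, -9.99999684e-01]]), np.float64(14.385311908571424))
```

View pics/w1.png

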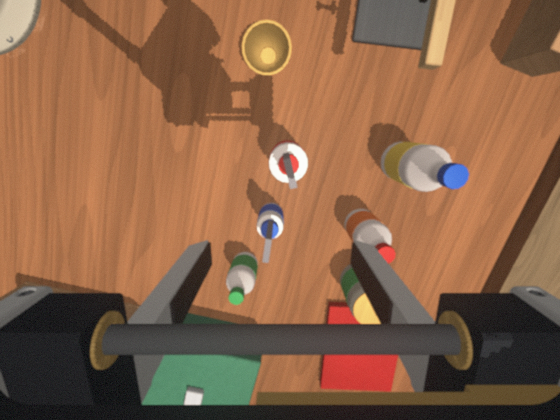

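```bash
python3 - <<'E'
from h import *
p,d,c=load('w1')
crop(p,240,130,330,270,4.2,'pics/w1c.png')
P=cloud(d,c)
from scipy.optimize import minimize
for q,H,(x,y) in(('L',.195,(.5176,-.1356)),('S',.165,(.5163,-.2404))):
    t=P.reshape(-1,3); t=t[(t[:,2]>H-.004)&(t[:,2]<H+.006)&(np.hypot(t[:,0]-x,t[:,1]-y)<.03)]
    m=t.mean(0); (cx,cy),(w,h),a=cv2.minAreaRect((t[:,:2]*1e4).astype(np.float32)); _w,V=np.linalg.eigh(np.cov(t[:,:2].T))
    print(q,len(t),m,cx/1e4,cy/1e4,w/10,h/10,a,'pca',np.degrees(np.arctan2(V[1,1],V[0,1])),np.sqrt(_w))
E
```

```text
L 232 [ 0.51664768 -0.1373481   0.19335419] 0.516774462890625 -0.1376927978515625 7.945603942871093 32.052084350585936 27.900461196899414 pca 118.15966536964002 [0.00230758 0.0093088 ]
S 157 [ 0.51520964 -0.24213544  0.16333499] 0.51530390625 -0.2425440673828125 7.90667724609375 32.488973999023436 5.816238880157471 pca 95.3062635741097 [0.00233363 0.00956629]
```

View pics/w1c.png

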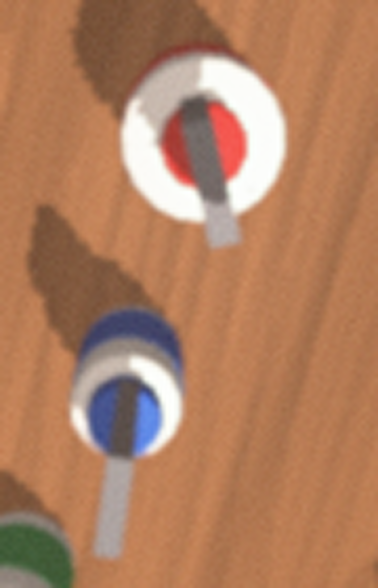

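```bash
python3 - <<'E'
from h import *
plan([.56,.08,.33],8)
E
```

```text
now [ 0.5166 -0.1717  0.3301] th 14.39 -> dx 10.45 dy -23.31 dz 0.01 yaw 6.4
```

```bash
python3 -m creep '[{"claw":100,"dx":10.4,"dy":-23.3,"dz":0,"yaw":6.4},{"claw":100,"dx":10.4,"dy":-23.3,"dz":0,"yaw":6.4},{"claw":100,"dx":10.4,"dy":-23.3,"dz":0,"yaw":6.4},{"claw":100,"dx":10.4,"dy":-23.3,"dz":0,"yaw":6.4},{"claw":100,"dx":10.4,"dy":-23.3,"dz":0,"yaw":6.4},{"claw":100,"dx":10.4,"dy":-23.3,"dz":0,"yaw":6.4}]'
python3 - <<'E'
from h import *
from bench import env
p,d,c=snap('wrist','w2'); print(env.observe()['time'],toolpose(env.observe()))
crop(p,230,100,430,280,4,'pics/w2c.png')
E
```

```text
time: 2.33
tcp_pos: [0.5596, 0.0802, 0.3302]
eef_rot: [0.998, 0.071, -0.0, 0.001]
contact_force: [-0.6, -0.6, 0.4]
width: 1.006
2.375 (array([0.55958889, 0.0794646 , 0.33031229]), array([[ 9.90193752e-01,  1.39700149e-01, -4.50206283e-04],
       [ 1.39699561e-01, -9.90193273e-01, -1.14659846e-03],
       [-6.05971209e-04,  1.07246101e-03, -9.99999241e-01]]), np.float64(8.030462974970046))
```

View pics/w2.png

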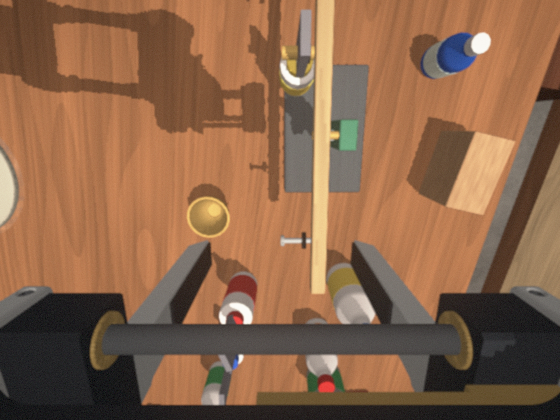

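View pics/w2c.png

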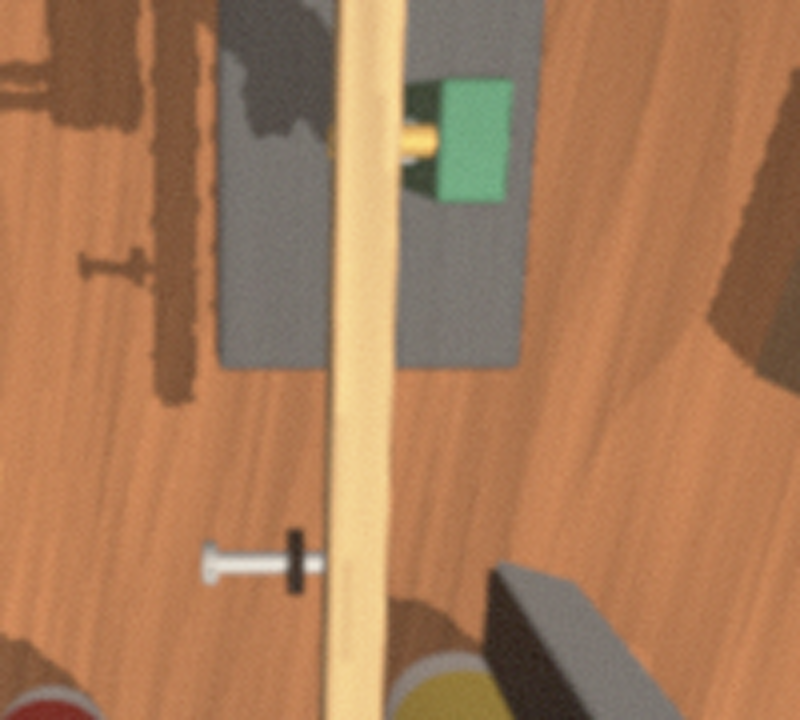

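```bash
python3 - <<'E'
from h import *
np.set_printoptions(precision=4,suppress=True)
p,d,c=load('w2'); P=cloud(d,c)
hsv=cv2.cvtColor(p,cv2.COLOR_BGR2HSV)
t=P.reshape(-1,3); m=(t[:,2]>.19)&(t[:,2]<.225)&(t[:,0]>.55)&(t[:,0]<.66)
vv=np.mgrid[0:420,0:560][0].ravel(); uu=np.mgrid[0:420,0:560][1].ravel()
m&=(uu>300)&(uu<340)&(vv<300)
t=t[m]; V=np.linalg.svd(t-t.mean(0),full_matrices=False)[2]
print(len(t),t.mean(0),V[0],'yaw',np.degrees(np.arctan2(V[0,0],-V[0,1])),'slope',V[0,2]/np.hypot(*V[0,:2])*np.sign(V[0,1]))
# robust line fits
L=cv2.fitLine((t*1000).astype(np.float32),cv2.DIST_HUBER,0,.01,.01).ravel(); print(L)
# clean: only points within 8mm
dirn=L[:3]*np.sign(L[1]);
s=(t-L[3:]/1000)@dirn; print('range',s.min(),s.max(), 'right end',L[3:]/1000+dirn*s.min())
print('lip depths',d[236:246,279:287].round(3)); 
for z in(.204,.206,.208): print(z,'lipfront',atz(c,280.75,240.5,z),'stop',atz(c,302.25,240.5,z))
print('foot nearR corner',atz(c,230+219/4,100+368/4,.006), atz(c,230+520/4,100+366/4,.006))
print('post top',[atz(c,230+u/4,100+v/4,.206) for u,v in((443,80),(513,80),(438,200),(506,202))])
E
```

```text
5482 [0.5891 0.1463 0.2062] [ 0.1415 -0.9883  0.0575] yaw 8.145933654908397 slope -0.057555102490858934
[ -0.1459   0.9876  -0.0587 589.2938 146.5166 206.7309]
range -0.1581902131852746 0.12962664937827495 right end [ 0.6124 -0.0097  0.216 ]
lip depths [[0.533 0.31  0.308 0.31  0.309 0.532 0.533 0.533]
 [0.533 0.308 0.309 0.309 0.308 0.533 0.532 0.532]
 [0.533 0.308 0.309 0.309 0.308 0.311 0.31  0.311]
 [0.534 0.307 0.308 0.308 0.308 0.31  0.31  0.311]
 [0.534 0.308 0.307 0.308 0.307 0.31  0.311 0.31 ]
 [0.535 0.307 0.306 0.308 0.307 0.309 0.31  0.311]
 [0.537 0.307 0.307 0.307 0.308 0.31  0.31  0.311]
 [0.535 0.308 0.307 0.307 0.308 0.536 0.535 0.535]
 [0.537 0.309 0.308 0.309 0.308 0.535 0.537 0.537]
 [0.537 0.31  0.309 0.311 0.31  0.539 0.538 0.535]]
0.204 lipfront [0.5646 0.0419 0.204 ] stop [0.5878 0.0452 0.204 ]
0.206 lipfront [0.5645 0.0427 0.206 ] stop [0.5875 0.046  0.206 ]
0.208 lipfront [0.5644 0.0435 0.208 ] stop [0.5872 0.0467 0.208 ]
foot nearR corner [0.5699 0.053  0.006 ] [0.6988 0.0721 0.006 ]
post top [array([0.6042, 0.1734, 0.206 ]), array([0.6208, 0.1758, 0.206 ]), array([0.6085, 0.1456, 0.206 ]), array([0.6252, 0.1474, 0.206 ])]
```

```bash
python3 - <<'E'
from h import *
plan([.517,-.137,.225],28)
E
```

```text
now [0.5596 0.0795 0.3303] th 8.03 -> dx -7.23 dy 20.83 dz 10.56 yaw -20.0
```

```bash
python3 -m creep '[{"claw":100,"dx":-4,"dy":12,"dz":3,"yaw":-10},{"claw":50,"dx":-7.2,"dy":20.8,"dz":10.5,"yaw":-20},{"claw":50,"dx":-7.2,"dy":20.8,"dz":10.5,"yaw":-20},{"claw":50,"dx":-7.2,"dy":20.8,"dz":10.5,"yaw":-20},{"claw":50,"dx":-7.2,"dy":20.8,"dz":10.5,"yaw":-20},{"claw":50,"dx":-7.2,"dy":20.8,"dz":10.5,"yaw":-20},{"claw":50,"dx":-7.2,"dy":20.8,"dz":10.5,"yaw":-20},{"claw":50,"dx":-7.2,"dy":20.8,"dz":10.5,"yaw":-20}]'
python3 - <<'E'
from h import *
from bench import env
p,d,c=snap('wrist','w3'); print(env.observe()['time'])
plan([.517,-.137,.175],28)
P=cloud(d,c).reshape(-1,3); H=.195
t=P; t=t[(t[:,2]>H-.006)&(t[:,2]<H+.006)&(np.hypot(t[:,0]-.517,t[:,1]+.137)<.03)]
(cx,cy),(w,h),a=cv2.minAreaRect((t[:,:2]*1e4).astype(np.float32));print(len(t),t.mean(0),cx/1e4,cy/1e4,w/10,h/10,a)
E
```

```text
time: 3.38
tcp_pos: [0.5184, -0.1344, 0.2263]
eef_rot: [0.97, 0.244, 0.001, 0.0]
contact_force: [-0.1, 0.6, 0.2]
width: 0.498
3.425
now [ 0.5183 -0.1344  0.2262] th 28.2 -> dx -0.25 dy 0.16 dz 5.12 yaw 0.2
457 [ 0.51647296 -0.13675007  0.19325128] 0.51670947265625 -0.13731024169921874 7.569021606445313 31.86439208984375 28.109046936035156
```

View pics/w3.png

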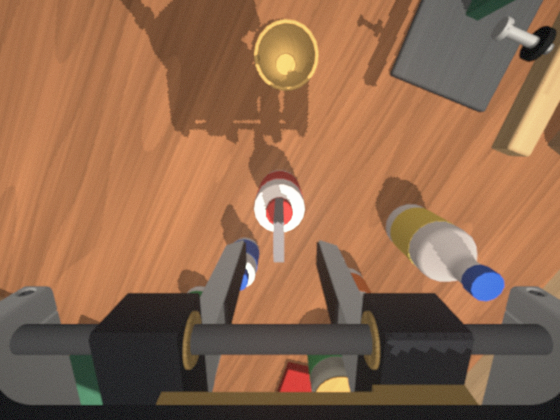

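```bash
python3 -m creep '[{"claw":50,"dx":-0.2,"dy":0.2,"dz":2.5,"yaw":0},{"claw":50,"dx":-0.2,"dy":0.2,"dz":5.1,"yaw":0},{"claw":50,"dx":-0.2,"dy":0.2,"dz":5.1,"yaw":0},{"claw":50,"dx":-0.2,"dy":0.2,"dz":5.1,"yaw":0}]'
python3 - <<'E'
from h import *
plan([.517,-.137,.175],28)
E
```

```text
time: 3.92
tcp_pos: [0.5178, -0.1377, 0.1755]
eef_rot: [0.97, 0.243, 0.001, 0.001]
contact_force: [0.1, 0.1, -0.3]
width: 0.498
now [ 0.5178 -0.1377  0.1755] th 28.16 -> dx -0.04 dy -0.10 dz 0.05 yaw 0.2
```

```bash
python3 -m creep '[{"claw":0,"dx":0,"dy":0,"dz":0,"yaw":0},{"claw":0,"dx":0,"dy":0,"dz":0,"yaw":0},{"claw":0,"dx":0,"dy":0,"dz":0,"yaw":0},{"claw":0,"dx":0,"dy":0,"dz":0,"yaw":0},{"claw":0,"dx":0,"dy":0,"dz":0,"yaw":0},{"claw":0,"dx":0,"dy":0,"dz":0,"yaw":0}]' 25
python3 - <<'E'
from h import *
from bench import env
o=env.observe(); print(o['width'],o['contact_force'],o['torque']); 
plan([.517,-.137,.275],8.2)
E
```

```text
time: 4.68
tcp_pos: [0.5171, -0.1379, 0.1745]
eef_rot: [0.97, 0.243, 0.0, 0.0]
contact_force: [0.1, 0.6, -0.1]
width: 0.084
0.08379209415619557 [ 0.06096466  0.60576103 -0.07203943] [-0.03983614 -0.14201102 -0.0042311 ]
now [ 0.5171 -0.1379  0.1745] th 28.11 -> dx 0.04 dy -0.08 dz -10.05 yaw 19.9
```

```bash
python3 -m creep '[{"claw":0,"dx":0,"dy":0,"dz":-2,"yaw":0},{"claw":0,"dx":0,"dy":0,"dz":-5,"yaw":0},{"claw":0,"dx":0,"dy":0,"dz":-6.5,"yaw":10},{"claw":0,"dx":0,"dy":0,"dz":-6.5,"yaw":19.9},{"claw":0,"dx":0,"dy":0,"dz":-6.5,"yaw":19.9},{"claw":0,"dx":0,"dy":0,"dz":-6.5,"yaw":19.9}]'
python3 - <<'E'
from h import *
from bench import env
o=env.observe(); print(o['width'],o['contact_force'],o['torque']); 
plan([.530,.0371,.2393],8.2)
_,d,c=load('w2');P=cloud(d,c); print('pot top',np.nanmax(P[195:240,185:235,2]))
E
```

```text
time: 5.42
tcp_pos: [0.5165, -0.1378, 0.2388]
eef_rot: [0.997, 0.073, -0.001, -0.0]
contact_force: [1.0, -0.3, -2.7]
width: 0.086
0.08574300893927016 [ 1.0403109  -0.32429362 -2.72851265] [-0.05579054 -0.13511288 -0.00453996]
now [ 0.5165 -0.1378  0.2388] th 8.35 -> dx 3.87 dy -17.11 dz -0.05 yaw 0.1
pot top 0.050824937955531946
```

```bash
python3 -m creep '[{"claw":0,"dx":1,"dy":-4.5,"dz":0,"yaw":0},{"claw":0,"dx":2,"dy":-9,"dz":0,"yaw":0},{"claw":0,"dx":3,"dy":-13.5,"dz":0,"yaw":0},{"claw":0,"dx":3.8,"dy":-16.5,"dz":0,"yaw":0},{"claw":0,"dx":3.8,"dy":-17.1,"dz":0,"yaw":0},{"claw":0,"dx":3.8,"dy":-17.1,"dz":0,"yaw":0},{"claw":0,"dx":3.8,"dy":-17.1,"dz":0,"yaw":0}]'
python3 - <<'E'
from h import *
from bench import env
o=env.observe(); print(o['contact_force'],o['torque']); 
p,d,c=snap('wrist','w4'); plan([.530,.0371,.2393],8.2)
crop(p,230,180,390,300,5,'pics/w4c.png')
p,d,c=snap('scene','s4'); crop(p,270,100,390,220,5,'pics/s4c.png')
p,d,c=snap('side','d4'); crop(p,240,110,360,240,4.6,'pics/d4c.png')
E
```

```text
time: 6.3
tcp_pos: [0.5301, 0.0356, 0.2393]
eef_rot: [0.997, 0.071, -0.0, 0.0]
contact_force: [-0.0, 0.3, -2.8]
width: 0.082
[-0.02270553  0.32063145 -2.84964055] [-0.04502717 -0.05677118  0.01232622]
now [0.5301 0.0356 0.2394] th 8.15 -> dx 0.01 dy -0.15 dz 0.01 yaw -0.1
```

View pics/w4c.png

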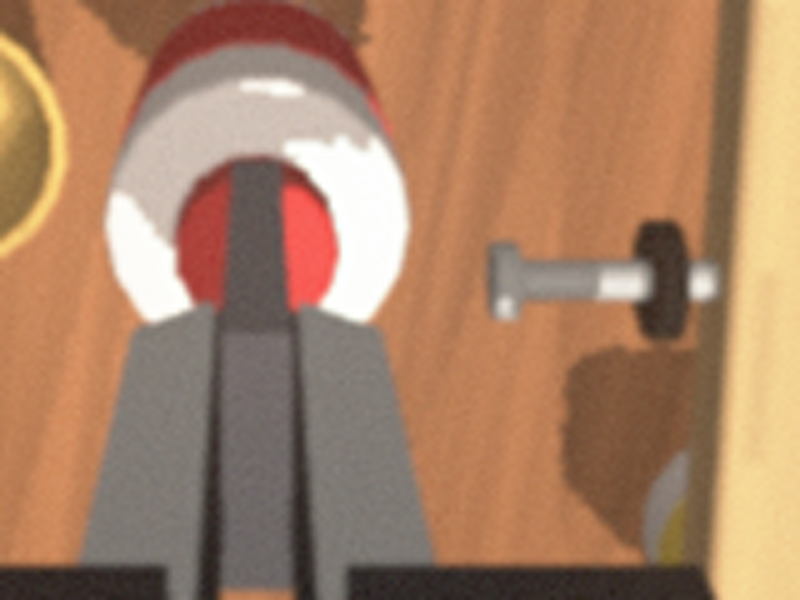

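View pics/s4c.png

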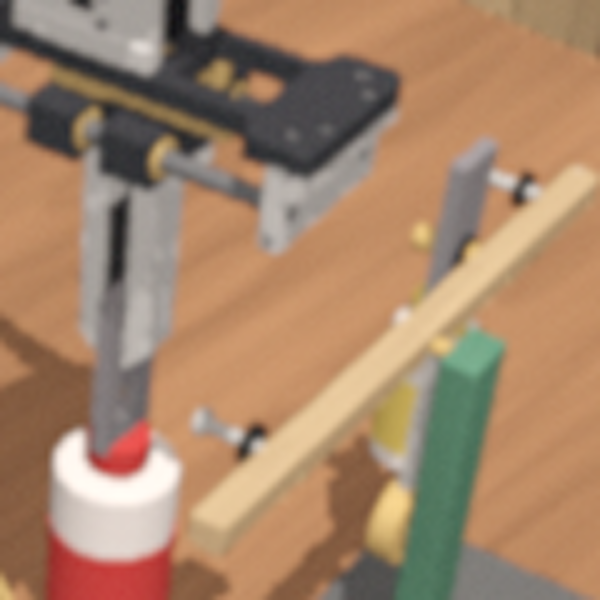

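View pics/d4c.png

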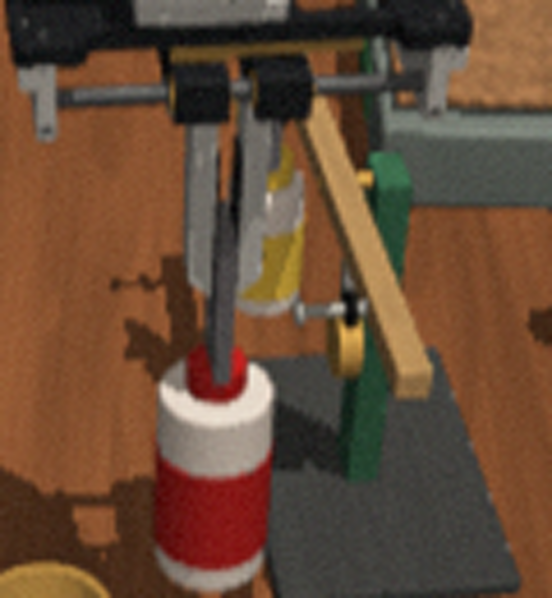

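```bash
python3 - <<'E'
from h import *
np.set_printoptions(precision=4,suppress=True)
p,d,c=load('w4'); 
o=np.array([.5301,.0356,.2394]); th=np.radians(8.2); X=np.array([np.cos(th),np.sin(th),0]);Y=np.array([-np.sin(th),np.cos(th),0])
def rk(P): return (P-o)@X*1e3,(P-o)@Y*1e3
for z in (.2577,.2597,.2617):
  print(z,'tab near',rk(atz(c,281.4,246,z)),'far',rk(atz(c,281,297.6,z)))
for z in (.204,.206,.208): print(z,'lip front',rk(atz(c,230+490/5,180+283/5,z)),'lip front top',rk(atz(c,230+490/5,180+242/5,z+.006)),rk(atz(c,230+490/5,180+322/5,z-.006)))
P=cloud(d,c)
print('tabtop z', P[250:296:5,281]@np.eye(3))
print('lip z', P[228:246:2,329,2], 'bar depth z', P[200:290:15,380,:])
E
```

```text
0.2577 tab near (np.float64(0.18527730094127426), np.float64(16.52398839974595)) far (np.float64(-0.09983941238765962), np.float64(-15.953822061363415))
0.2597 tab near (np.float64(0.18319985178396778), np.float64(17.374899108246893)) far (np.float64(-0.0980646878487785), np.float64(-14.66410800910756))
0.2617 tab near (np.float64(0.18112240262666174), np.float64(18.225809816747848)) far (np.float64(-0.09628996330989957), np.float64(-13.374393956851724))
0.204 lip front (np.float64(34.97150223187221), np.float64(1.1608617610208523)) lip front top (np.float64(33.660204334410174), np.float64(9.772297981975084)) (np.float64(36.28995808259044), np.float64(-7.615823015241461))
0.206 lip front (np.float64(34.62509704473987), np.float64(1.9375756428765882)) lip front top (np.float64(33.31657934166598), np.float64(10.48482827815295)) (np.float64(35.940864389885725), np.float64(-6.777042276300905))
0.208 lip front (np.float64(34.27869185760753), np.float64(2.7142895247323096)) lip front top (np.float64(32.972954348921675), np.float64(11.197358574330833)) (np.float64(35.59177069718089), np.float64(-5.938261537360347))
tabtop z [[0.528  0.0496 0.2578]
 [0.5285 0.0463 0.2571]
 [0.5288 0.044  0.2586]
 [0.5293 0.0411 0.2588]
 [0.5298 0.0374 0.2577]
 [0.5302 0.0342 0.2575]
 [0.5307 0.0308 0.2571]
 [0.531  0.0287 0.2589]
 [0.5315 0.025  0.2581]
 [0.5319 0.0228 0.2598]]
lip z [ 0.2027  0.208   0.2086  0.2094  0.2094  0.2106  0.2112  0.2115 -0.0019] bar depth z [[0.5932 0.0762 0.2121]
 [0.5954 0.0658 0.2129]
 [0.5984 0.0548 0.2121]
 [0.6004 0.0441 0.2136]
 [0.6037 0.0322 0.2125]
 [0.6057 0.0211 0.2143]]
```

```bash
python3 -m creep '[{"claw":0,"dx":1.2,"dy":-0.06,"dz":0,"yaw":0},{"claw":0,"dx":2.4,"dy":-0.06,"dz":0,"yaw":0},{"claw":0,"dx":2.4,"dy":-0.06,"dz":0,"yaw":0},{"claw":0,"dx":2.4,"dy":-0.06,"dz":0,"yaw":0}]'
python3 - <<'E'
from h import *
from bench import env
o=env.observe(); print(o['contact_force'],o['torque']); 
p,d,c=snap('wrist','w5'); plan([.530,.0371,.2393],8.2)
crop(p,230,180,390,300,5,'pics/w5c.png')
p,d,c=snap('side','d5'); crop(p,260,130,340,220,6.6,'pics/d5c.png')
E
```

```text
time: 6.95
tcp_pos: [0.5538, 0.0408, 0.2391]
eef_rot: [0.997, 0.072, -0.001, 0.0]
contact_force: [-0.6, -0.3, -2.0]
width: 0.085
[-0.63602018 -0.306545   -2.02511939] [ 0.00869248 -0.07164534 -0.00083495]
now [0.5536 0.0409 0.2392] th 8.22 -> dx -2.39 dy 0.03 dz -0.01 yaw 0.0
```

View pics/w5c.png

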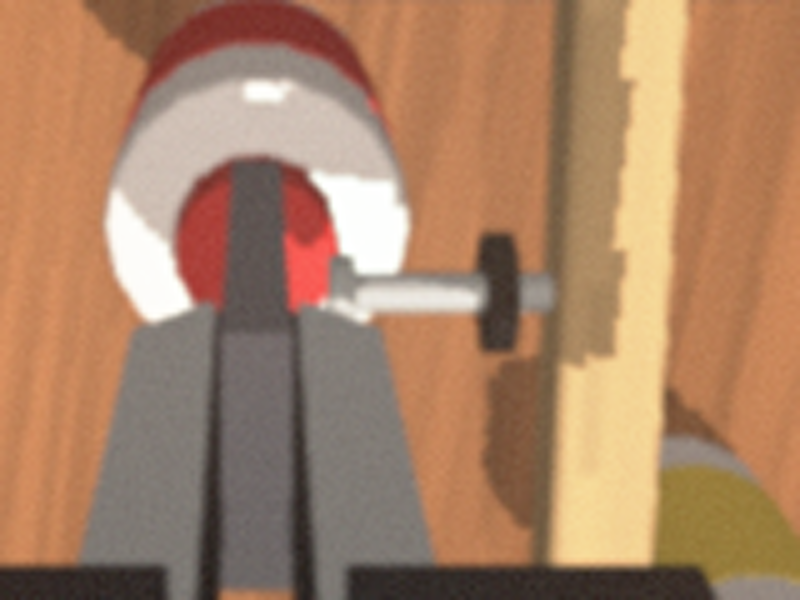

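View pics/d5c.png

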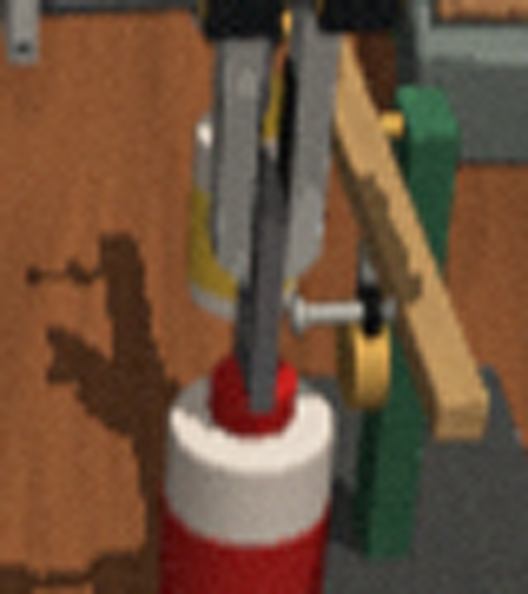

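```bash
cat >> h.py <<'E'
def rel(n,lip,stop,tabn,tabf,zl,zt,o):
    """lip/stop/tab pixels -> mm along rack x,y relative to TCP"""
    p,d,c=load(n); th=np.radians(8.2); X=np.array([np.cos(th),np.sin(th),0]);Y=np.array([-np.sin(th),np.cos(th),0])
    g=lambda uv,z:np.round([(atz(c,*uv,z)-o)@X*1e3,(atz(c,*uv,z)-o)@Y*1e3],2)
    print('lip',g(lip,zl),'stop',g(stop,zl),'tabnear',g(tabn,zt),'tabfar',g(tabf,zt))
E
python3 - <<'E'
from h import *
rel('w4',(328,180+281/5),(230+637/5,180+280/5),(281.4,246),(281,297.6),.2063,.2597,np.array([.5301,.0356,.2394]))
rel('w5',(230+332/5,180+292/5),(230+479/5,180+292/5),(281.4,246),(281,297.6),.2063,.2597,np.array([.5536,.0409,.2392]))
E
```

```text
lip [34.56  2.37] stop [56.19  2.48] tabnear [ 0.18 17.37] tabfar [ -0.1  -14.66]
lip [11.44  0.72] stop [33.11  0.7 ] tabnear [ 0.33 17.35] tabfar [  0.08 -14.63]
```

```bash
python3 -m creep '[{"claw":0,"dx":0.2,"dy":0.06,"dz":0,"yaw":0},{"claw":0,"dx":0.5,"dy":0.06,"dz":0,"yaw":0},{"claw":0,"dx":0.6,"dy":0.06,"dz":0,"yaw":0},{"claw":0,"dx":0.7,"dy":0.06,"dz":0,"yaw":0},{"claw":0,"dx":0.8,"dy":0.06,"dz":0,"yaw":0},{"claw":0,"dx":0.9,"dy":0.06,"dz":0,"yaw":0}]'
python3 - <<'E'
from h import *
from bench import env
o=env.observe(); print(o['contact_force'],o['torque']); 
p,d,c=snap('wrist','w6'); plan([.530,.0371,.2393],8.2)
crop(p,230,180,390,300,5,'pics/w6c.png')
E
```

```text
time: 7.8
tcp_pos: [0.562, 0.0416, 0.2391]
eef_rot: [0.997, 0.072, -0.001, -0.0]
contact_force: [-0.8, 1.3, -2.7]
width: 0.084
[-0.77454584  1.30355292 -2.70347583] [0.17671824 0.13931758 0.05583196]
now [0.5629 0.042  0.2393] th 8.2 -> dx -3.33 dy 0.01 dz -0.00 yaw 0.0
```

View pics/w6c.png

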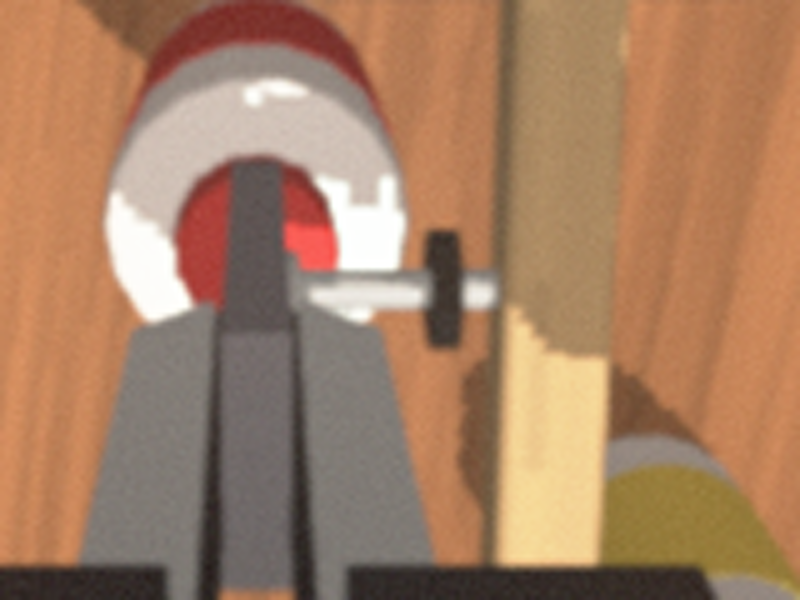

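```bash
python3 -m creep '[{"claw":0,"dx":0,"dy":0,"dz":0,"yaw":0},{"claw":0,"dx":0,"dy":0,"dz":0,"yaw":0}]'
python3 - <<'E'
from h import *
from bench import env
o=env.observe(); print(o['contact_force'],o['torque'],o['tcp_pos']); 
_,_,c=load('w6')
rel('w6',(230+290/5,180+289/5),(230+425/5,180+289/5),(281.4,246),(281,297.6),.2063,.2597,np.array([.5629,.042,.2393]))
E
```

```text
time: 8.1
tcp_pos: [0.5631, 0.042, 0.2395]
eef_rot: [0.997, 0.072, 0.0, -0.0]
contact_force: [-0.9, 0.7, -2.6]
width: 0.085
[-0.9070784   0.67231177 -2.55581398] [0.33753817 0.07118871 0.01069162] [0.56312961 0.04198161 0.23951081]
lip [4.11 1.06] stop [24.    1.04] tabnear [-0.75 17.18] tabfar [ -1.01 -14.79]
```

```bash
python3 -m creep '[{"claw":0,"dx":0.1,"dy":0,"dz":0,"yaw":0},{"claw":0,"dx":0.2,"dy":0,"dz":0,"yaw":0},{"claw":0,"dx":0.3,"dy":0,"dz":0,"yaw":0},{"claw":0,"dx":0.3,"dy":0,"dz":0,"yaw":0}]'
python3 - <<'E'
from h import *
from bench import env
o=env.observe(); print(o['contact_force'],o['torque'],o['tcp_pos']); 
E
```

```text
time: 8.6
tcp_pos: [0.5657, 0.0423, 0.2393]
eef_rot: [0.997, 0.072, -0.0, -0.0]
contact_force: [-1.1, 2.8, -2.6]
width: 0.082
[-1.08187562  2.8356866  -2.61893707] [0.69208815 0.33988269 0.02547598] [0.56567315 0.0423115  0.23931356]
```

```bash
python3 -m creep '[{"claw":0,"dx":0,"dy":-0.06,"dz":0,"yaw":0},{"claw":0,"dx":0,"dy":-0.06,"dz":0,"yaw":0},{"claw":0,"dx":0,"dy":-0.06,"dz":0,"yaw":0}]'
python3 - <<'E'
from h import *
from bench import env
o=env.observe(); print(o['contact_force'],o['torque'],o['tcp_pos']); 
p,d,c=snap('scene','s7'); crop(p,270,100,390,220,5,'pics/s7c.png')
p,d,c=snap('side','d7'); crop(p,260,130,340,220,6.6,'pics/d7c.png')
E
```

```text
time: 8.98
tcp_pos: [0.5658, 0.0424, 0.2395]
eef_rot: [0.997, 0.072, 0.0, 0.0]
contact_force: [-2.1, 1.9, -2.4]
width: 0.086
[-2.13510782  1.91015517 -2.40083453] [0.43634671 0.25636006 0.03279308] [0.56578302 0.04240726 0.23947645]
```

View pics/s7c.png

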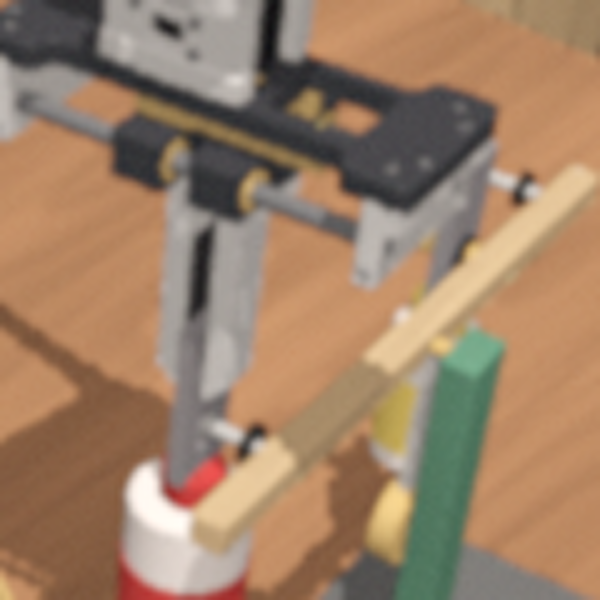

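View pics/d7c.png

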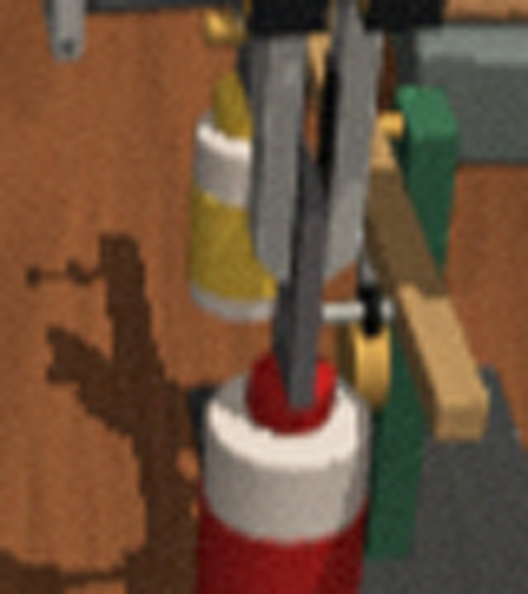

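```bash
python3 -m creep '[{"claw":0,"dx":0,"dy":-0.05,"dz":0,"yaw":0},{"claw":0,"dx":0,"dy":-0.1,"dz":0,"yaw":0},{"claw":0,"dx":0,"dy":-0.1,"dz":0,"yaw":0}]'
python3 - <<'E'
from h import *
from bench import env
o=env.observe(); print(o['contact_force'],o['torque'],o['tcp_pos']); 
p,d,c=snap('wrist','w8'); crop(p,230,180,390,300,5,'pics/w8c.png')
E
```

```text
time: 9.45
tcp_pos: [0.5664, 0.0429, 0.2398]
eef_rot: [0.997, 0.072, 0.001, 0.001]
contact_force: [0.2, -0.5, -2.7]
width: 0.082
[ 0.2144473  -0.4964038  -2.72442252] [-0.01764282 -0.09673934  0.00905675] [0.56635466 0.04292956 0.23975806]
```

View pics/w8c.png

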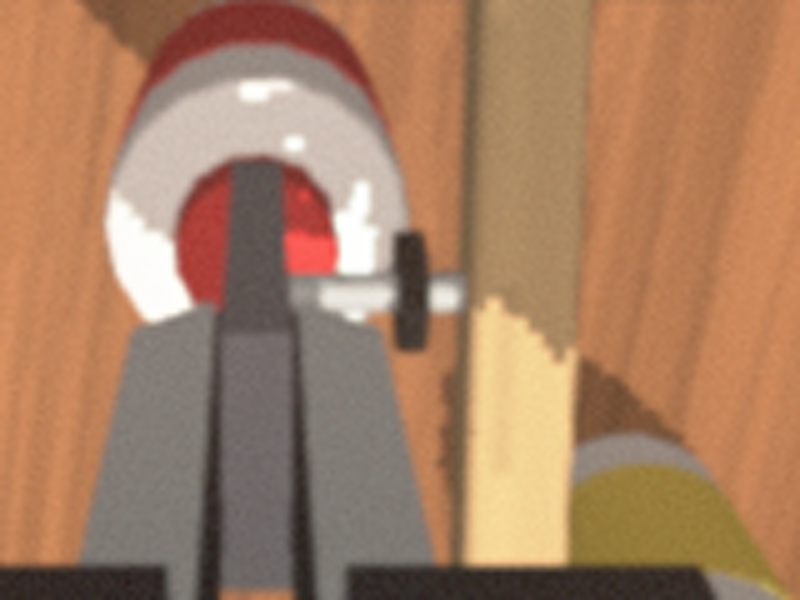

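```bash
python3 -m creep '[{"claw":0,"dx":0.12,"dy":0,"dz":0,"yaw":0},{"claw":0,"dx":0.25,"dy":0,"dz":0,"yaw":0},{"claw":0,"dx":0.37,"dy":0,"dz":0,"yaw":0},{"claw":0,"dx":0.4,"dy":0,"dz":0,"yaw":0}]'
python3 - <<'E'
from h import *
from bench import env
o=env.observe(); print(o['contact_force'],o['torque'],o['tcp_pos']); 
E
```

```text
time: 10.0
tcp_pos: [0.5697, 0.0441, 0.2394]
eef_rot: [0.997, 0.072, 0.0, 0.0]
contact_force: [0.5, 0.2, -2.5]
width: 0.082
[ 0.52971589  0.20362464 -2.45333563] [-0.04718883 -0.13186667  0.00057197] [0.56969797 0.04405437 0.23940206]
```

No contact force now, so the lip is entering the slot. Moving on.

```bash
python3 -m creep '[{"claw":0,"dx":0.12,"dy":0,"dz":0,"yaw":0},{"claw":0,"dx":0.25,"dy":0,"dz":0,"yaw":0},{"claw":0,"dx":0.37,"dy":0,"dz":0,"yaw":0},{"claw":0,"dx":0.5,"dy":0,"dz":0,"yaw":0},{"claw":0,"dx":0.6,"dy":0,"dz":0,"yaw":0},{"claw":0,"dx":0.6,"dy":0,"dz":0,"yaw":0}]'
python3 - <<'E'
from h import *
from bench import env
o=env.observe(); print(o['contact_force'],o['torque'],o['tcp_pos']); 
p,d,c=snap('wrist','w9'); crop(p,230,180,390,300,5,'pics/w9c.png')
p,d,c=snap('side','d9'); crop(p,260,130,340,220,6.6,'pics/d9c.png')
E
```

```text
time: 10.75
tcp_pos: [0.5756, 0.0449, 0.2394]
eef_rot: [0.997, 0.072, 0.0, 0.0]
contact_force: [-0.3, 0.7, -2.2]
width: 0.082
[-0.26541827  0.69067829 -2.15450412] [-0.0592127  -0.10608222  0.01362367] [0.57557268 0.04491355 0.23944033]
```

View pics/w9c.png

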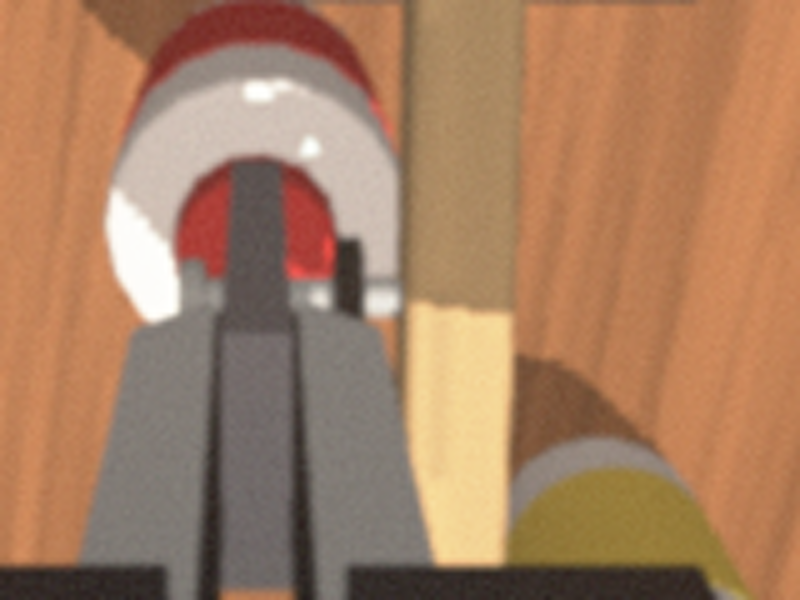

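View pics/d9c.png

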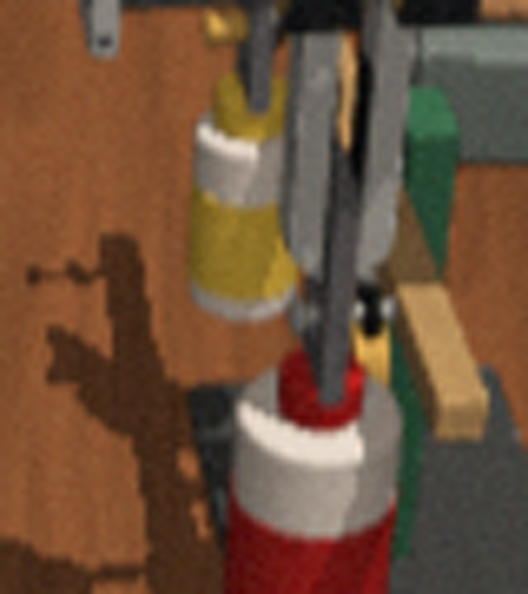

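```bash
python3 -m creep '[{"claw":0,"dx":0.12,"dy":0,"dz":0,"yaw":0},{"claw":0,"dx":0.25,"dy":0,"dz":0,"yaw":0},{"claw":0,"dx":0.37,"dy":0,"dz":0,"yaw":0},{"claw":0,"dx":0.45,"dy":0,"dz":0,"yaw":0},{"claw":0,"dx":0.5,"dy":0,"dz":0,"yaw":0}]'
python3 - <<'E'
from h import *
from bench import env
o=env.observe(); print(o['contact_force'],o['torque'],o['tcp_pos']); 
E
```

```text
time: 11.48
tcp_pos: [0.5805, 0.0456, 0.2394]
eef_rot: [0.997, 0.072, 0.0, 0.0]
contact_force: [-0.7, -0.0, -3.1]
width: 0.085
[-0.71256169 -0.044569   -3.10628279] [-0.00183423 -0.07636368 -0.01865211] [0.58049839 0.04564704 0.23943564]
```

```bash
python3 -m creep '[{"claw":0,"dx":0.06,"dy":0,"dz":0,"yaw":0},{"claw":0,"dx":0.12,"dy":0,"dz":0,"yaw":0}]'
python3 -c "
from bench import env
o=env.observe(); print(o['contact_force'],o['torque'],o['tcp_pos'])"; python3 -m creep '[{"claw":0,"dx":0.06,"dy":0,"dz":0,"yaw":0}]'
python3 -c "
from bench import env
o=env.observe(); print(o['contact_force'],o['torque'],o['tcp_pos'])"
```

```text
time: 11.72
tcp_pos: [0.5817, 0.0458, 0.2395]
eef_rot: [0.997, 0.072, 0.0, 0.0]
contact_force: [0.5, -0.3, -2.7]
width: 0.086
[ 0.48115407 -0.30090328 -2.73829975] [ 0.00488017 -0.02774113 -0.01057337] [0.58167885 0.04583166 0.23945483]
time: 11.85
tcp_pos: [0.5823, 0.0459, 0.2395]
eef_rot: [0.997, 0.072, 0.0, 0.0]
contact_force: [0.1, 0.3, -2.6]
width: 0.087
[ 0.06915624  0.28867993 -2.56978845] [-0.00981096 -0.08710984  0.04539744] [0.58225093 0.04588435 0.23945843]
```

```bash
python3 -m creep '[{"claw":0,"dx":0.06,"dy":0,"dz":0,"yaw":0}]'
python3 -c "
from bench import env
o=env.observe(); print(o['contact_force'],o['torque'],o['tcp_pos'])"; python3 -m creep '[{"claw":0,"dx":0.06,"dy":0,"dz":0,"yaw":0}]'
python3 -c "
from bench import env
o=env.observe(); print(o['contact_force'],o['torque'],o['tcp_pos'])"
```

```text
time: 11.98
tcp_pos: [0.5829, 0.046, 0.2395]
eef_rot: [0.997, 0.072, 0.0, 0.0]
contact_force: [-0.5, 1.0, -1.2]
width: 0.084
[-0.52782866  0.97749955 -1.15272367] [-0.04814639 -0.09360235  0.0237695 ] [0.58285916 0.04596238 0.23945262]
time: 12.1
tcp_pos: [0.583, 0.046, 0.2394]
eef_rot: [0.997, 0.072, -0.001, 0.0]
contact_force: [-1.2, 0.4, -2.6]
width: 0.084
[-1.19567671  0.38190843 -2.61757963] [-0.05676892  0.1269935  -0.00029366] [0.58301433 0.0459981  0.2393659 ]
```

```bash
python3 -m creep '[{"claw":0,"dx":0.04,"dy":0,"dz":0,"yaw":0}]'
python3 -c "
from bench import env
o=env.observe(); print(o['contact_force'],o['torque'],o['tcp_pos'])"; python3 -m creep '[{"claw":0,"dx":0.03,"dy":0,"dz":0,"yaw":0}]'
python3 -c "
from bench import env
o=env.observe(); print(o['contact_force'],o['torque'],o['tcp_pos'])"
```

```text
time: 12.22
tcp_pos: [0.5831, 0.046, 0.2392]
eef_rot: [0.997, 0.072, -0.001, 0.0]
contact_force: [-1.6, -0.3, -2.5]
width: 0.084
[-1.58083352 -0.31697565 -2.46989177] [-0.08980271  0.29923743 -0.02064541] [0.58309217 0.04603564 0.23924275]
time: 12.35
tcp_pos: [0.5831, 0.046, 0.2392]
eef_rot: [0.997, 0.072, -0.001, 0.0]
contact_force: [-2.8, -1.0, -2.2]
width: 0.087
[-2.76107397 -1.02582919 -2.19338758] [-0.23366932  0.50096022  0.00116966] [0.58313262 0.04601965 0.2391812 ]
```

```bash
python3 -m creep '[{"claw":0,"dx":0.05,"dy":0,"dz":0,"yaw":0}]'
python3 -c "
from bench import env
o=env.observe(); print(o['contact_force'],o['torque'],o['tcp_pos'])"; python3 -m creep '[{"claw":0,"dx":0.04,"dy":0,"dz":0,"yaw":0}]'
python3 -c "
from bench import env
o=env.observe(); print(o['contact_force'],o['torque'],o['tcp_pos'])"
```

```text
time: 12.48
tcp_pos: [0.5832, 0.046, 0.2391]
eef_rot: [0.997, 0.072, -0.002, 0.0]
contact_force: [-5.4, -1.2, -2.6]
width: 0.085
[-5.3717876  -1.20273672 -2.59195395] [-0.26059396  0.84916124  0.04258755] [0.58322277 0.04601428 0.23908703]
time: 12.6
tcp_pos: [0.5833, 0.046, 0.239]
eef_rot: [0.997, 0.072, -0.002, 0.0]
contact_force: [-6.3, -1.9, -1.2]
width: 0.085
[-6.29506129 -1.85255223 -1.22862603] [-0.25031485  1.1288734   0.01708224] [0.58330318 0.04604817 0.23898621]
```

```bash
python3 -m creep '[{"claw":0,"dx":0,"dy":0,"dz":0,"yaw":0},{"claw":0,"dx":-0.1,"dy":0,"dz":0,"yaw":0},{"claw":0,"dx":-0.2,"dy":0,"dz":0,"yaw":0},{"claw":0,"dx":-0.2,"dy":0,"dz":0.1,"yaw":0},{"claw":0,"dx":-0.2,"dy":0,"dz":0.2,"yaw":0},{"claw":0,"dx":-0.2,"dy":0,"dz":0.3,"yaw":0}]'
python3 -c "
from bench import env
o=env.observe(); print(o['contact_force'],o['torque'],o['tcp_pos'])"
```

```text
time: 13.35
tcp_pos: [0.5831, 0.0459, 0.2365]
eef_rot: [0.997, 0.072, 0.0, 0.0]
contact_force: [-3.6, -0.7, -2.1]
width: 0.083
[-3.61917889 -0.74512937 -2.07042937] [-0.21550873  0.64771902 -0.00963073] [0.58310916 0.04593781 0.23645505]
```

```bash
python3 -m creep '[{"claw":0,"dx":-0.1,"dy":0,"dz":0,"yaw":0},{"claw":0,"dx":-0.15,"dy":0,"dz":0.1,"yaw":0},{"claw":0,"dx":-0.15,"dy":0,"dz":0.2,"yaw":0},{"claw":0,"dx":-0.15,"dy":0,"dz":0.3,"yaw":0},{"claw":0,"dx":-0.15,"dy":0,"dz":0.4,"yaw":0}]'
python3 -c "
from bench import env
o=env.observe(); print(o['contact_force'],o['torque'],o['tcp_pos'])"
```

```text
time: 13.98
tcp_pos: [0.582, 0.0459, 0.2325]
eef_rot: [0.997, 0.072, 0.001, 0.0]
contact_force: [0.1, -0.0, -2.1]
width: 0.083
[ 0.10486555 -0.04535372 -2.05870746] [ 0.02829789 -0.14272995 -0.01190177] [0.58200462 0.04588866 0.23251544]
```

```bash
python3 -m creep '[{"claw":0,"dx":0,"dy":0,"dz":0.1,"yaw":0},{"claw":0,"dx":0,"dy":0,"dz":0.25,"yaw":0},{"claw":0,"dx":0,"dy":0,"dz":0.4,"yaw":0},{"claw":0,"dx":0,"dy":0,"dz":0.55,"yaw":0},{"claw":0,"dx":0,"dy":0,"dz":0.7,"yaw":0},{"claw":0,"dx":0,"dy":0,"dz":0.8,"yaw":0}]'
python3 - <<'E'
from h import *
from bench import env
o=env.observe(); print(o['contact_force'],o['torque'],o['tcp_pos']); 
p,d,c=snap('wrist','w10'); crop(p,230,180,390,300,5,'pics/w10c.png')
p,d,c=snap('side','d10'); crop(p,260,110,360,230,5,'pics/d10c.png')
E
```

```text
time: 14.72
tcp_pos: [0.5817, 0.0458, 0.2245]
eef_rot: [0.997, 0.072, 0.0, 0.0]
contact_force: [1.2, -0.5, -0.4]
width: 0.081
[ 1.16197881 -0.52856627 -0.35212957] [-0.04571705 -0.35915661  0.00301312] [0.58171727 0.0457567  0.22448703]
```

View pics/w10c.png

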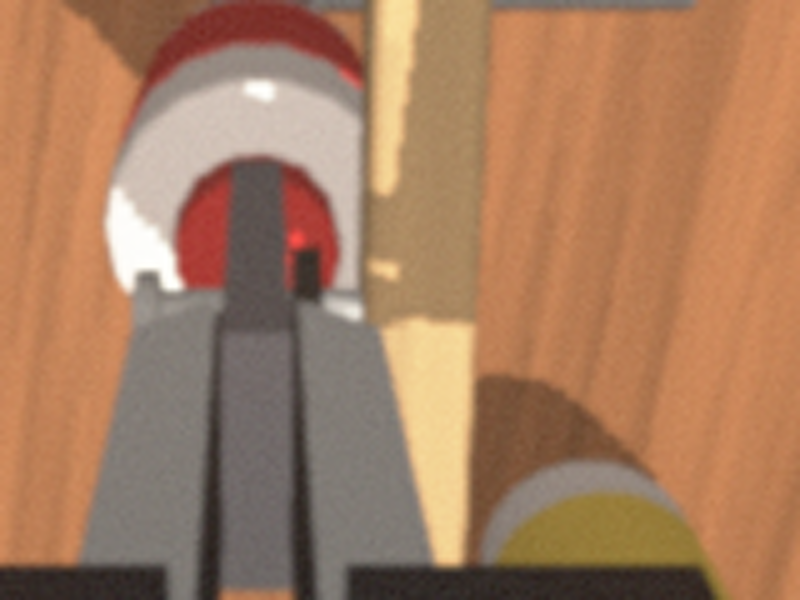

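View pics/d10c.png

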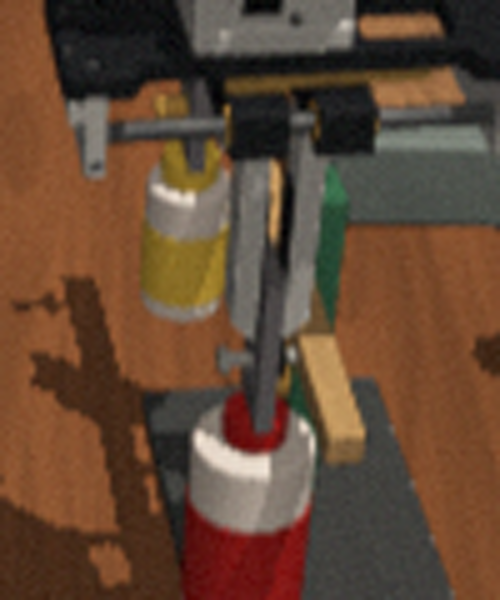

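```bash
python3 -m creep '[{"claw":0,"dx":0,"dy":0,"dz":0.1,"yaw":0},{"claw":0,"dx":0,"dy":0,"dz":0.25,"yaw":0},{"claw":0,"dx":0,"dy":0,"dz":0.4,"yaw":0},{"claw":0,"dx":0,"dy":0,"dz":0.5,"yaw":0},{"claw":0,"dx":0,"dy":0,"dz":0.6,"yaw":0},{"claw":0,"dx":0,"dy":0,"dz":0.6,"yaw":0}]'
python3 - <<'E'
from h import *
from bench import env
o=env.observe(); print(o['contact_force'],o['torque'],o['tcp_pos']); 
p,d,c=snap('wrist','w11'); crop(p,230,180,390,300,5,'pics/w11c.png')
P=cloud(d,c); hsv=cv2.cvtColor(p,cv2.COLOR_BGR2HSV)
t=P[:290,295:340].reshape(-1,3); t=t[(t[:,2]>.17)&(t[:,2]<.25)&(t[:,0]>.585)]
L=cv2.fitLine((t*1000).astype(np.float32),cv2.DIST_HUBER,0,.01,.01).ravel(); print(len(t),L, 'slope',L[2]/L[1])
E
```

```text
time: 15.58
tcp_pos: [0.5815, 0.046, 0.2184]
eef_rot: [0.997, 0.072, 0.0, -0.0]
contact_force: [0.4, 0.3, -0.7]
width: 0.085
[ 0.36061297  0.33192957 -0.67955354] [ 0.1055708  -0.2435001  -0.04709362] [0.5815256  0.04597751 0.21841375]
6555 [-1.1976170e-01  9.8902446e-01  8.6531878e-02  5.9558203e+02
  1.1775347e+02  2.0267383e+02] slope 0.08749215
```

View pics/w11.png

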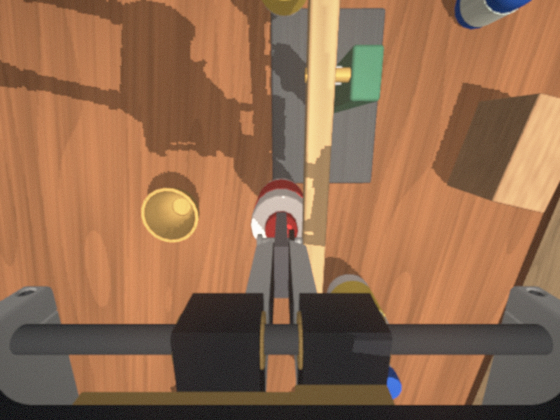

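```bash
python3 -m creep '[{"claw":0,"dx":0,"dy":0,"dz":0.08,"yaw":0},{"claw":0,"dx":0,"dy":0,"dz":0.16,"yaw":0},{"claw":0,"dx":0,"dy":0,"dz":0.24,"yaw":0},{"claw":0,"dx":0,"dy":0,"dz":0.3,"yaw":0},{"claw":0,"dx":0,"dy":0,"dz":0.35,"yaw":0},{"claw":0,"dx":0,"dy":0,"dz":0.35,"yaw":0},{"claw":0,"dx":0,"dy":0,"dz":0.35,"yaw":0}]'
python3 - <<'E'
from h import *
from bench import env
o=env.observe(); print(o['contact_force'],o['torque'],o['tcp_pos']); 
p,d,c=snap('wrist','w12'); crop(p,230,180,390,300,5,'pics/w12c.png')
P=cloud(d,c); hsv=cv2.cvtColor(p,cv2.COLOR_BGR2HSV)
t=P[:290,295:340].reshape(-1,3); t=t[(t[:,2]>.17)&(t[:,2]<.25)&(t[:,0]>.585)]
L=cv2.fitLine((t*1000).astype(np.float32),cv2.DIST_HUBER,0,.01,.01).ravel(); print(len(t),L, 'slope',L[2]/L[1])
E
```

```text
time: 16.5
tcp_pos: [0.5815, 0.0459, 0.2149]
eef_rot: [0.997, 0.072, -0.0, -0.0]
contact_force: [-0.3, 2.0, -0.1]
width: 0.081
[-0.34831581  1.95554342 -0.09198713] [ 0.39472743 -0.13445293 -0.00223813] [0.58149134 0.04593179 0.21493424]
6643 [-1.2548174e-01  9.8516071e-01  1.1710104e-01  5.9606903e+02
  1.1457097e+02  2.0101085e+02] slope 0.118864916
```

View pics/w12c.png

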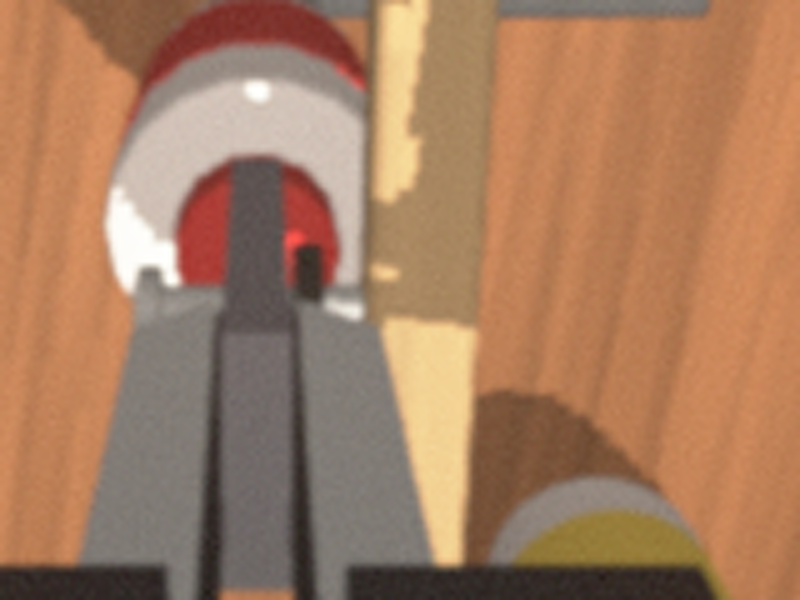

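```bash
python3 -m creep '[{"claw":0,"dx":0,"dy":-0.05,"dz":0,"yaw":0},{"claw":0,"dx":0,"dy":-0.1,"dz":0,"yaw":0},{"claw":0,"dx":0,"dy":-0.1,"dz":0,"yaw":0}]'
python3 - <<'E'
from h import *
from bench import env
o=env.observe(); print(o['contact_force'],o['torque'],o['tcp_pos']); 
p,d,c=snap('side','d13'); crop(p,260,90,380,230,4.2,'pics/d13c.png')
p,d,c=snap('scene','s13'); crop(p,270,100,390,240,4.2,'pics/s13c.png')
E
```

```text
time: 16.92
tcp_pos: [0.5815, 0.0461, 0.215]
eef_rot: [0.997, 0.072, 0.0, 0.001]
contact_force: [1.2, -0.7, 0.0]
width: 0.082
[ 1.22051287 -0.74427372  0.0290586 ] [-0.13209652 -0.23186232 -0.03568532] [0.58145342 0.0460949  0.21495823]
```

View pics/d13c.png

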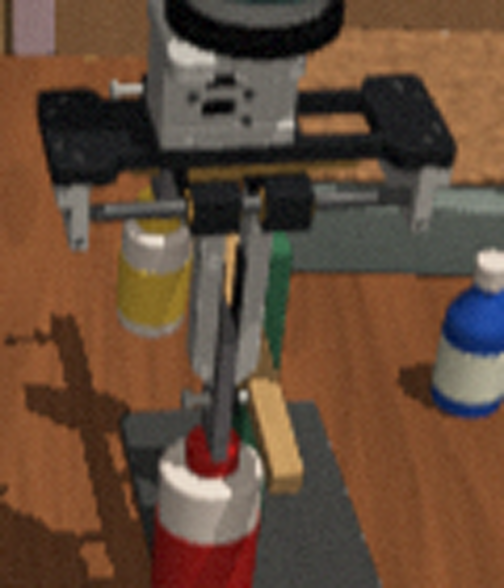

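View pics/s13c.png

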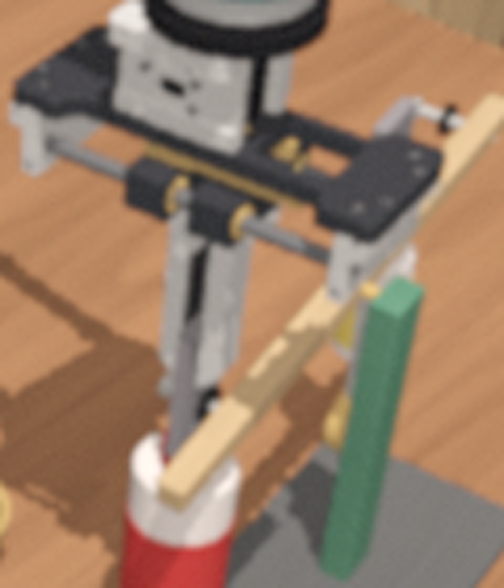

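```bash
python3 -m creep '[{"claw":11,"dx":0,"dy":0,"dz":0,"yaw":0},{"claw":14,"dx":0,"dy":0,"dz":0,"yaw":0},{"claw":20,"dx":0,"dy":0,"dz":0,"yaw":0},{"claw":30,"dx":0,"dy":0,"dz":0,"yaw":0},{"claw":40,"dx":0,"dy":0,"dz":0,"yaw":0},{"claw":40,"dx":0,"dy":0,"dz":0,"yaw":0}]' 10
python3 - <<'E'
from h import *
from bench import env
o=env.observe(); print(o['contact_force'],o['torque'],o['tcp_pos']); 
p,d,c=snap('wrist','w14'); crop(p,190,150,390,300,4,'pics/w14c.png')
p,d,c=snap('side','d14'); crop(p,260,90,380,230,4.2,'pics/d14c.png')
E
```

```text
time: 17.77
tcp_pos: [0.5814, 0.0468, 0.215]
eef_rot: [0.997, 0.072, 0.0, 0.0]
contact_force: [-0.0, -0.1, 0.1]
width: 0.397
[-0.04887747 -0.07096031  0.08160118] [-0.04930729 -0.05434791  0.00251956] [0.58141381 0.04680015 0.21498006]
```

View pics/w14c.png

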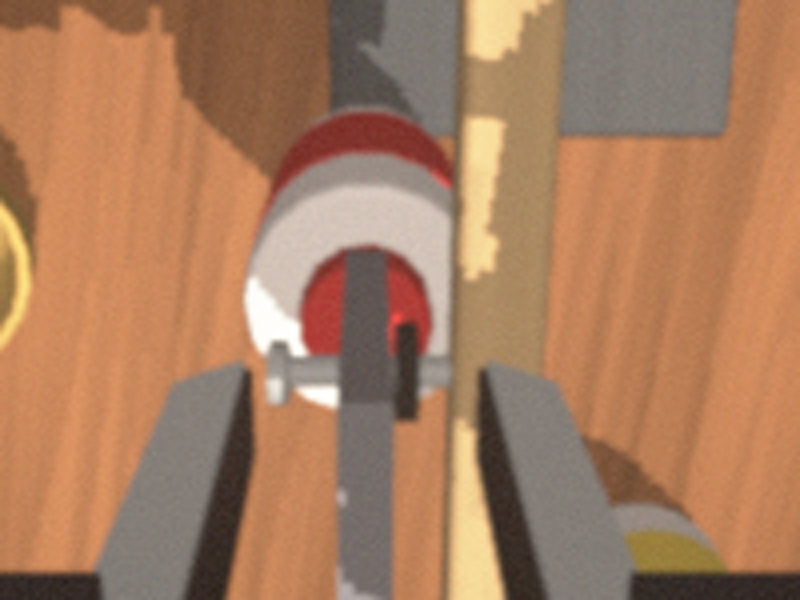

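View pics/d14c.png

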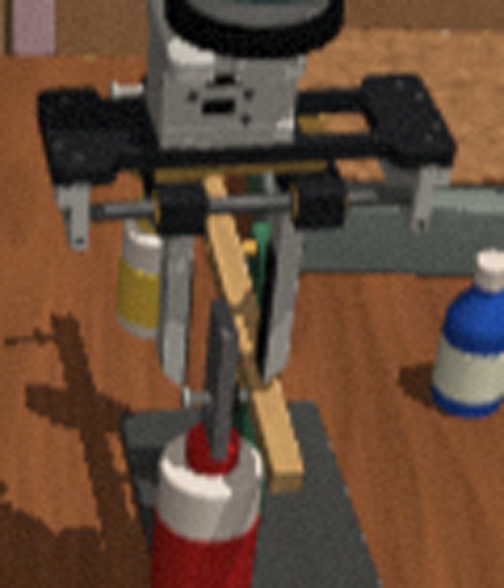

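```bash
python3 -m creep '[{"claw":45,"dx":0,"dy":0,"dz":-2,"yaw":0},{"claw":45,"dx":0,"dy":0,"dz":-6,"yaw":0},{"claw":45,"dx":0,"dy":0,"dz":-10,"yaw":0},{"claw":45,"dx":0,"dy":0,"dz":-10,"yaw":0}]'
python3 - <<'E'
from h import *
from bench import env
o=env.observe(); print(o['contact_force'],o['torque'],o['tcp_pos']); 
p,d,c=snap('wrist','w15')
plan([.5157,-.242,.20],5.6)
plan([.5157,-.242,.32],5.6)
P=cloud(d,c)
t=P[:420,270:345].reshape(-1,3); t=t[(t[:,2]>.16)&(t[:,2]<.25)&(t[:,0]>.588)]
L=cv2.fitLine((t*1000).astype(np.float32),cv2.DIST_HUBER,0,.01,.01).ravel(); print(len(t),L, 'slope',L[2]/L[1])
E
```

```text
time: 18.38
tcp_pos: [0.5831, 0.0468, 0.3185]
eef_rot: [0.997, 0.072, 0.004, 0.0]
contact_force: [0.7, -0.3, -0.3]
width: 0.451
[ 0.67197692 -0.31687231 -0.33924049] [-0.0087444  -0.04685864 -0.02663019] [0.58308142 0.0467556  0.31852524]
now [0.582  0.0468 0.3162] th 8.21 -> dx -10.72 dy 27.63 dz 11.61 yaw 2.6
now [0.582  0.0468 0.3162] th 8.21 -> dx -10.69 dy 27.64 dz -0.39 yaw 2.6
3783 [-6.6597708e-02  9.9213552e-01  1.0598045e-01  6.0060565e+02
  9.2014076e+01  1.9815361e+02] slope 0.10682054
```

View pics/w15.png

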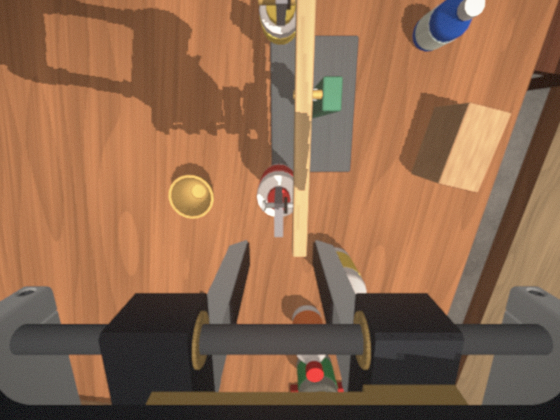

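```bash
python3 -m creep '[{"claw":45,"dx":-3,"dy":6,"dz":0,"yaw":0},{"claw":45,"dx":-5.5,"dy":12,"dz":0,"yaw":2.6},{"claw":45,"dx":-8,"dy":18,"dz":5,"yaw":2.6},{"claw":45,"dx":-10.5,"dy":24,"dz":9,"yaw":2.6},{"claw":45,"dx":-10.7,"dy":27.6,"dz":11,"yaw":2.6},{"claw":45,"dx":-10.7,"dy":27.6,"dz":11,"yaw":2.6},{"claw":45,"dx":-10.7,"dy":27.6,"dz":11,"yaw":2.6},{"claw":45,"dx":-10.7,"dy":27.6,"dz":11,"yaw":2.6},{"claw":45,"dx":-10.7,"dy":27.6,"dz":11,"yaw":2.6}]'
python3 - <<'E'
from h import *
from bench import env
o=env.observe(); print(o['time'])
p,d,c=snap('wrist','w16')
P=cloud(d,c).reshape(-1,3); H=.165
t=P; t=t[(t[:,2]>H-.006)&(t[:,2]<H+.006)&(np.hypot(t[:,0]-.516,t[:,1]+.2415)<.03)]
(cx,cy),(w,h),a=cv2.minAreaRect((t[:,:2]*1e4).astype(np.float32));print(len(t),t.mean(0),cx/1e4,cy/1e4,w/10,h/10,a)
plan([cx/1e4,cy/1e4+.0007,.145],a if a<45 else a-90)
E
```

```text
time: 19.55
tcp_pos: [0.5157, -0.2404, 0.2061]
eef_rot: [0.999, 0.05, 0.001, 0.0]
contact_force: [-0.5, 0.1, -0.2]
width: 0.449
19.55
413 [ 0.51538861 -0.24129046  0.16319375] 0.515257421875 -0.242365869140625 7.705009460449219 32.32731323242187 5.78440523147583
now [ 0.5156 -0.2405  0.2061] th 5.72 -> dx -0.06 dy 0.10 dz 6.11 yaw -0.1
```

View pics/w16.png

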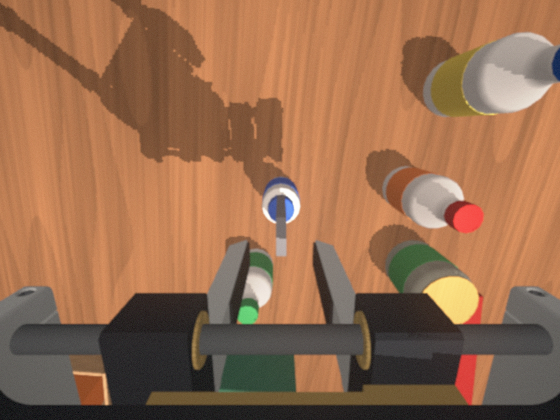

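```bash
python3 -m creep '[{"claw":45,"dx":-0.05,"dy":0.1,"dz":3,"yaw":0},{"claw":45,"dx":-0.05,"dy":0.1,"dz":6.1,"yaw":0},{"claw":45,"dx":-0.05,"dy":0.1,"dz":6.1,"yaw":0},{"claw":0,"dx":-0.05,"dy":0.1,"dz":6.1,"yaw":0},{"claw":0,"dx":-0.05,"dy":0.1,"dz":6.1,"yaw":0},{"claw":0,"dx":-0.05,"dy":0.1,"dz":6.1,"yaw":0},{"claw":0,"dx":-0.05,"dy":0.1,"dz":6.1,"yaw":0},{"claw":0,"dx":-0.05,"dy":0.1,"dz":6.1,"yaw":0},{"claw":0,"dx":-0.05,"dy":0.1,"dz":6.1,"yaw":0}]' 25
python3 - <<'E'
from h import *
from bench import env
o=env.observe(); print(o['width'],o['contact_force'],o['torque']); 
plan([.5157,-.242,.30],8.2)
E
```

```text
time: 20.72
tcp_pos: [0.5148, -0.2429, 0.1445]
eef_rot: [0.999, 0.049, 0.0, 0.0]
contact_force: [-0.6, 0.4, 4.3]
width: 0.083
0.08317784661803534 [-0.57947183  0.38987644  4.28668577] [ 0.01354894 -0.03358898  0.02988026]
now [ 0.5148 -0.2429  0.1445] th 5.6 -> dx 0.11 dy -0.07 dz -15.55 yaw -2.6
```

```bash
python3 -m creep '[{"claw":0,"dx":0,"dy":0,"dz":-2,"yaw":0},{"claw":0,"dx":0,"dy":0,"dz":-6,"yaw":0},{"claw":0,"dx":0,"dy":0,"dz":-10.4,"yaw":-2.6},{"claw":0,"dx":0,"dy":0,"dz":-10.4,"yaw":-2.6},{"claw":0,"dx":0,"dy":0,"dz":-10.4,"yaw":-2.6}]'
python3 - <<'E'
from h import *
from bench import env
o=env.observe(); print(o['width'],o['contact_force'],o['torque']); 
plan([.4989,.2906,.2485],8.2)
E
```

```text
time: 21.35
tcp_pos: [0.5137, -0.2422, 0.2467]
eef_rot: [0.997, 0.071, -0.001, -0.001]
contact_force: [-0.5, -0.2, -3.0]
width: 0.081
0.08075724878907271 [-0.46982732 -0.24114622 -2.9640145 ] [-0.04040347 -0.10215402  0.06131649]
now [ 0.5137 -0.2422  0.2467] th 8.19 -> dx 6.13 dy -52.95 dz -0.12 yaw -0.0
```

```bash
python3 -m creep '[{"claw":0,"dx":0.3,"dy":-4,"dz":0,"yaw":0},{"claw":0,"dx":0.9,"dy":-9,"dz":0,"yaw":0},{"claw":0,"dx":1.4,"dy":-14,"dz":0,"yaw":0},{"claw":0,"dx":2,"dy":-19,"dz":0,"yaw":0},{"claw":0,"dx":2.5,"dy":-24,"dz":-0.1,"yaw":0},{"claw":0,"dx":3.1,"dy":-29,"dz":-0.1,"yaw":0},{"claw":0,"dx":3.7,"dy":-34,"dz":-0.1,"yaw":0},{"claw":0,"dx":4.3,"dy":-39,"dz":-0.1,"yaw":0},{"claw":0,"dx":4.9,"dy":-44,"dz":-0.1,"yaw":0},{"claw":0,"dx":5.5,"dy":-48,"dz":-0.1,"yaw":0},{"claw":0,"dx":6,"dy":-51.5,"dz":-0.1,"yaw":0},{"claw":0,"dx":6.1,"dy":-52.9,"dz":-0.1,"yaw":0},{"claw":0,"dx":6.1,"dy":-52.9,"dz":-0.1,"yaw":0},{"claw":0,"dx":6.1,"dy":-52.9,"dz":-0.1,"yaw":0},{"claw":0,"dx":6.1,"dy":-52.9,"dz":-0.1,"yaw":0}]'
python3 - <<'E'
from h import *
from bench import env
o=env.observe(); print(o['width'],o['contact_force'],o['torque']); 
p,d,c=snap('wrist','w17'); o=env.observe(); plan([.4989,.2906,.2485],8.2,o)
crop(p,230,180,390,300,5,'pics/w17c.png')
P=cloud(d,c); print('tabtop',np.nanmedian(P[252:292,281,2]),'lip z',P[225:250:2,330,2].round(4))
E
```

```text
time: 23.22
tcp_pos: [0.4995, 0.2883, 0.249]
eef_rot: [0.997, 0.071, -0.0, 0.0]
contact_force: [-0.1, -0.4, -1.0]
width: 0.081
0.08071038576158975 [-0.07480841 -0.39866393 -0.97964987] [-0.03697909 -0.11175653  0.00453027]
now [0.4995 0.2885 0.2491] th 8.12 -> dx -0.03 dy -0.22 dz 0.06 yaw -0.1
tabtop 0.2680289004097963 lip z [0.0099 0.0121 0.0113 0.0981 0.2147 0.2181 0.2172 0.2166 0.1263 0.1296
 0.1351 0.1401 0.1437]
```

View pics/w17c.png

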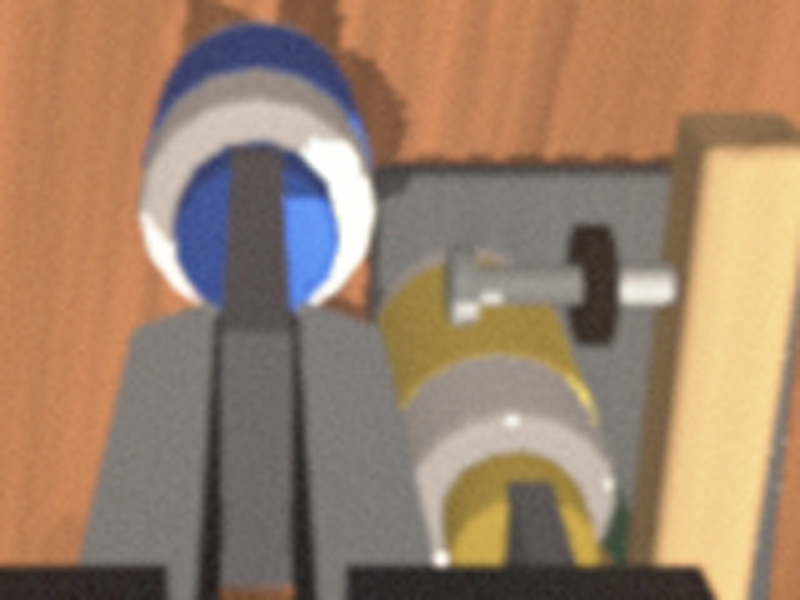

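View pics/w17.png

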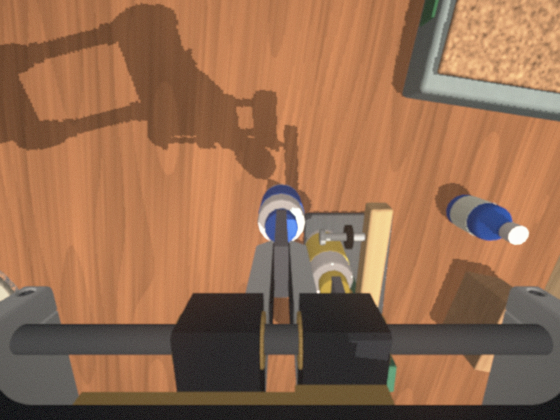

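```bash
python3 - <<'E'
from h import *
p,d,c=load('w17');P=cloud(d,c)
print(P[228:246,320:325,2].round(4).max(0), P[228:246,328:338,2].max(0).round(4))
t=P[:300,362:400].reshape(-1,3); t=t[(t[:,2]>.2)&(t[:,2]<.25)]
L=cv2.fitLine((t*1000).astype(np.float32),cv2.DIST_HUBER,0,.01,.01).ravel(); print(len(t),L,'slope',L[2]/L[1], 'bar z at y=.3 (+1.7)', L[5]+(300-L[4])*L[2]/L[1])
rel('w17',(319.6,237),(344,237),(281.4,246),(281,297.6),.2155,.2696,np.array([.4995,.2885,.2491]))
E
```

```text
[0.2215 0.2218 0.2217 0.2216 0.2221] [0.2187 0.2182 0.2181 0.2191 0.2186 0.2181 0.2189 0.2179 0.2183 0.2184]
2230 [-2.0447986e-01  9.7480100e-01  8.9168929e-02  5.6767169e+02
  2.9107272e+02  2.2142160e+02] slope 0.09147398 bar z at y=.3 (+1.7) 222.23822
lip [28.4   1.36] stop [46.42  1.31] tabnear [ 0.11 17.28] tabfar [ -0.2  -14.71]
```

```bash
python3 -m creep '[{"claw":0,"dx":0.9,"dy":-0.17,"dz":0,"yaw":0},{"claw":0,"dx":1.8,"dy":-0.17,"dz":0,"yaw":0},{"claw":0,"dx":2.0,"dy":-0.17,"dz":0,"yaw":0},{"claw":0,"dx":2.0,"dy":-0.17,"dz":0,"yaw":0},{"claw":0,"dx":2.0,"dy":-0.17,"dz":0,"yaw":0}]'
python3 - <<'E'
from h import *
from bench import env
o=env.observe(); print(o['contact_force'],o['torque']); 
p,d,c=snap('wrist','w18'); o=env.observe(); print(toolpose(o)[0],toolpose(o)[2])
crop(p,230,180,390,300,5,'pics/w18c.png')
p,d,c=snap('scene','s18'); crop(p,300,70,420,190,5,'pics/s18c.png')
E
```

```text
time: 23.9
tcp_pos: [0.5187, 0.2941, 0.2488]
eef_rot: [0.997, 0.072, -0.0, 0.0]
contact_force: [0.4, 0.7, -1.7]
width: 0.079
[ 0.41972876  0.66759556 -1.73710766] [-0.02525239 -0.06827489  0.00382027]
[0.5186578  0.29414961 0.24891716] 8.219108010671606
```

View pics/w18c.png

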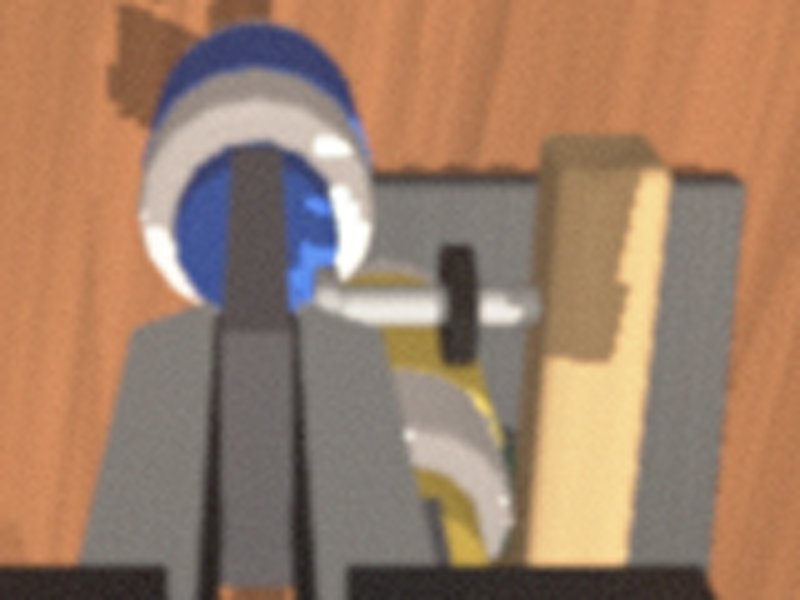

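View pics/s18c.png

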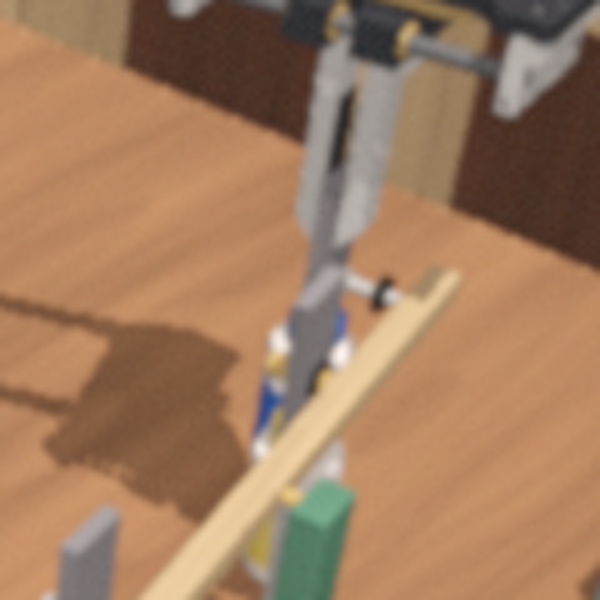

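```bash
python3 - <<'E'
from h import *
rel('w18',(230+318/5,180+303.5/5),(230+443/5,180+303.5/5),(281.4,246),(281,297.6),.216,.2696,np.array([.5187,.2941,.2489]))
rel('w8',(230+290/5,180+294/5),(230+396/5,180+294/5),(281.4,246),(281,297.6),.2063,.2597,np.array([.5664,.0429,.2398]))
rel('w9',(230+185/5,180+296/5),(230+337/5,180+296/5),(281.4,246),(281,297.6),.2063,.2597,np.array([.5756,.0449,.2394]))
E
```

```text
lip [ 9.23 -1.01] stop [27.71 -1.03] tabnear [ 0.14 17.54] tabfar [ -0.12 -14.4 ]
lip [5.15 0.22] stop [20.84  0.19] tabnear [ 0.08 17.25] tabfar [ -0.18 -14.9 ]
lip [-10.42   0.11] stop [12.04  0.08] tabnear [ 0.12 17.35] tabfar [ -0.14 -14.7 ]
```

```bash
python3 -m creep '[{"claw":0,"dx":0.1,"dy":0.07,"dz":0,"yaw":0},{"claw":0,"dx":0.25,"dy":0.07,"dz":0,"yaw":0},{"claw":0,"dx":0.4,"dy":0.07,"dz":0,"yaw":0},{"claw":0,"dx":0.55,"dy":0.07,"dz":0,"yaw":0},{"claw":0,"dx":0.65,"dy":0.07,"dz":0,"yaw":0},{"claw":0,"dx":0.7,"dy":0.07,"dz":0,"yaw":0}]'
python3 - <<'E'
from h import *
from bench import env
o=env.observe(); print(o['contact_force'],o['torque']); 
p,d,c=snap('wrist','w19'); o=env.observe(); print(toolpose(o)[0],toolpose(o)[2])
crop(p,230,180,390,300,5,'pics/w19c.png')
E
```

```text
time: 24.75
tcp_pos: [0.526, 0.2944, 0.2489]
eef_rot: [0.997, 0.072, -0.0, 0.0]
contact_force: [0.0, -0.1, -0.1]
width: 0.084
[ 0.03885655 -0.07989056 -0.10846927] [-0.04002986 -0.12001455  0.00859692]
[0.52601084 0.29444432 0.24888352] 8.210429634548435
```

View pics/w19c.png

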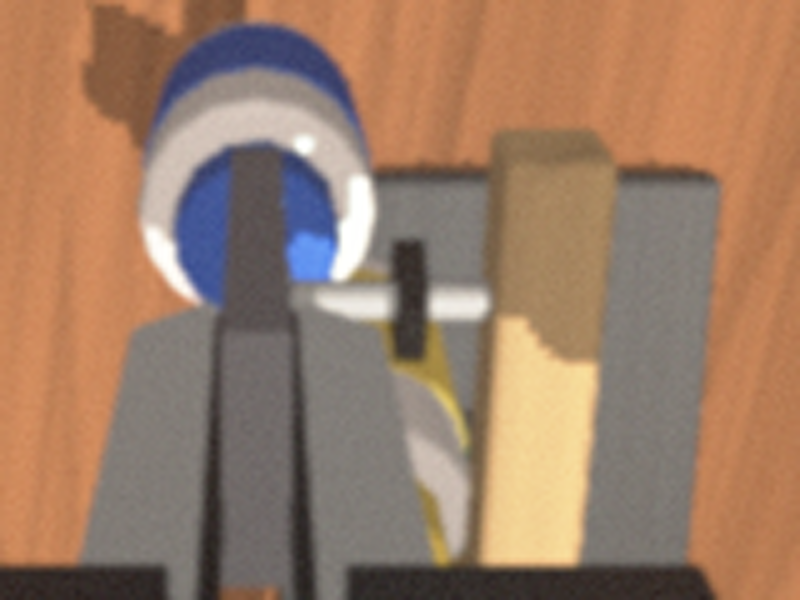

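```bash
python3 -m creep '[{"claw":0,"dx":0.1,"dy":0,"dz":0,"yaw":0},{"claw":0,"dx":0.2,"dy":0,"dz":0,"yaw":0},{"claw":0,"dx":0.3,"dy":0,"dz":0,"yaw":0}]'
python3 -c "
from bench import env
o=env.observe(); print(o['contact_force'],o['torque'],o['tcp_pos'])"; python3 -m creep '[{"claw":0,"dx":0.1,"dy":0,"dz":0,"yaw":0},{"claw":0,"dx":0.2,"dy":0,"dz":0,"yaw":0},{"claw":0,"dx":0.2,"dy":0,"dz":0,"yaw":0}]'
python3 -c "
from bench import env
o=env.observe(); print(o['contact_force'],o['torque'],o['tcp_pos'])"
```

```text
time: 25.18
tcp_pos: [0.5289, 0.2949, 0.2489]
eef_rot: [0.997, 0.072, -0.0, 0.0]
contact_force: [-0.4, -0.1, -0.9]
width: 0.085
[-0.39873062 -0.07886888 -0.88921154] [ 0.00026699 -0.09644769  0.04816651] [0.52892123 0.29485236 0.24891721]
time: 25.55
tcp_pos: [0.531, 0.2951, 0.2489]
eef_rot: [0.997, 0.072, 0.0, 0.0]
contact_force: [0.5, -0.1, -0.9]
width: 0.084
[ 0.5100975  -0.12779707 -0.92093079] [-0.05955488 -0.11542184  0.00966431] [0.53095692 0.29514794 0.24892908]
```

```bash
python3 -m creep '[{"claw":0,"dx":0.12,"dy":0,"dz":0,"yaw":0},{"claw":0,"dx":0.24,"dy":0,"dz":0,"yaw":0},{"claw":0,"dx":0.36,"dy":0,"dz":0,"yaw":0},{"claw":0,"dx":0.4,"dy":0,"dz":0,"yaw":0}]'
python3 -c "
from bench import env
o=env.observe(); print(o['contact_force'],o['torque'],o['tcp_pos'])"; python3 -m creep '[{"claw":0,"dx":0.12,"dy":0,"dz":0,"yaw":0},{"claw":0,"dx":0.24,"dy":0,"dz":0,"yaw":0},{"claw":0,"dx":0.36,"dy":0,"dz":0,"yaw":0},{"claw":0,"dx":0.45,"dy":0,"dz":0,"yaw":0},{"claw":0,"dx":0.45,"dy":0,"dz":0,"yaw":0}]'
python3 - <<'E'
from h import *
from bench import env
o=env.observe(); print(o['contact_force'],o['torque']); 
p,d,c=snap('wrist','w20'); o=env.observe(); print(toolpose(o)[0],toolpose(o)[2])
crop(p,230,180,390,300,5,'pics/w20c.png')
E
```

```text
time: 26.05
tcp_pos: [0.5349, 0.2957, 0.2489]
eef_rot: [0.997, 0.072, -0.0, 0.0]
contact_force: [-0.2, 0.9, -1.6]
width: 0.084
[-0.22048168  0.94433644 -1.60090638] [ 0.00491074 -0.05850338  0.03456745] [0.53491862 0.29572023 0.24887491]
time: 26.68
tcp_pos: [0.5393, 0.2963, 0.2489]
eef_rot: [0.997, 0.072, 0.0, 0.0]
contact_force: [0.7, 0.4, -0.5]
width: 0.085
[ 0.67959129  0.40214653 -0.46577887] [-0.04206394 -0.12543616  0.04576148]
[0.53925769 0.29635427 0.24891003] 8.210113543941484
```

View pics/w20c.png

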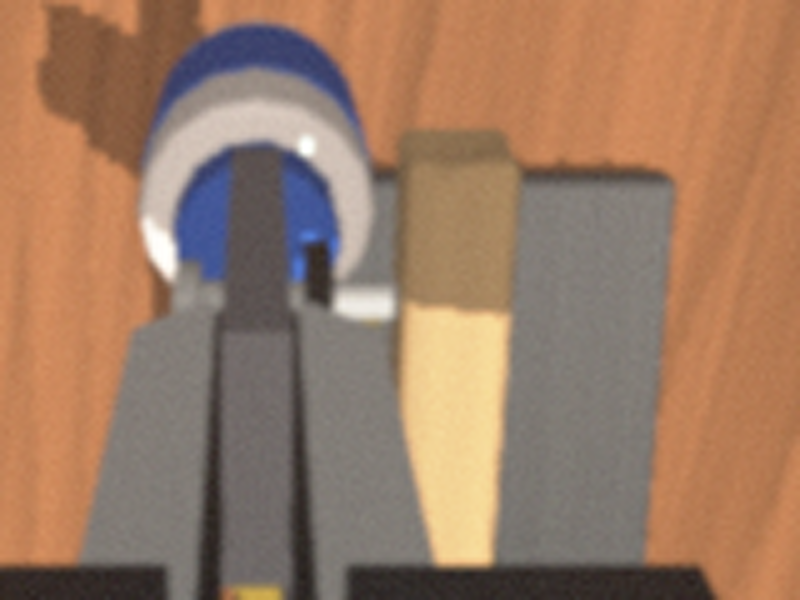

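```bash
python3 -m creep '[{"claw":0,"dx":0.08,"dy":0,"dz":0,"yaw":0},{"claw":0,"dx":0.16,"dy":0,"dz":0,"yaw":0}]'
python3 -c "
from bench import env
o=env.observe(); print(o['contact_force'],o['torque'],o['tcp_pos'])"; python3 -m creep '[{"claw":0,"dx":0.06,"dy":0,"dz":0,"yaw":0}]'
python3 -c "
from bench import env
o=env.observe(); print(o['contact_force'],o['torque'],o['tcp_pos'])"; python3 -m creep '[{"claw":0,"dx":0.06,"dy":0,"dz":0,"yaw":0}]'
python3 -c "
from bench import env
o=env.observe(); print(o['contact_force'],o['torque'],o['tcp_pos'])"
```

```text
time: 26.98
tcp_pos: [0.5409, 0.2966, 0.249]
eef_rot: [0.997, 0.072, 0.0, 0.0]
contact_force: [-0.3, -0.5, -1.6]
width: 0.083
[-0.33989025 -0.49272922 -1.63365832] [-0.00308243 -0.03960546 -0.00545303] [0.54087301 0.29662669 0.2489675 ]
time: 27.1
tcp_pos: [0.5415, 0.2967, 0.2489]
eef_rot: [0.997, 0.072, 0.0, 0.0]
contact_force: [-0.0, -0.4, -0.5]
width: 0.082
[-4.79693026e-04 -4.20003968e-01 -5.33943139e-01] [ 0.00555321 -0.13043213  0.01885101] [0.54148045 0.29666409 0.24894738]
time: 27.22
tcp_pos: [0.5421, 0.2967, 0.2489]
eef_rot: [0.997, 0.072, -0.0, 0.0]
contact_force: [-0.5, 1.0, -0.3]
width: 0.082
[-0.52656502  0.97792651 -0.34561186] [-0.01379743 -0.05355066 -0.06426023] [0.54207639 0.2967477  0.24889631]
```

```bash
python3 -m creep '[{"claw":0,"dx":0.06,"dy":0,"dz":0,"yaw":0}]'
python3 -c "
from bench import env
o=env.observe(); print(o['contact_force'],o['torque'],o['tcp_pos'])"; python3 -m creep '[{"claw":0,"dx":0.06,"dy":0,"dz":0,"yaw":0}]'
python3 -c "
from bench import env
o=env.observe(); print(o['contact_force'],o['torque'],o['tcp_pos'])"
```

```text
time: 27.35
tcp_pos: [0.5424, 0.2968, 0.2489]
eef_rot: [0.997, 0.072, -0.0, 0.0]
contact_force: [-0.6, -0.8, -0.6]
width: 0.087
[-0.63854953 -0.77088692 -0.63130701] [-0.04478335  0.08192339 -0.00244813] [0.54239414 0.29678329 0.24886801]
time: 27.48
tcp_pos: [0.5425, 0.2968, 0.2487]
eef_rot: [0.997, 0.072, -0.001, 0.0]
contact_force: [-1.8, -0.4, -1.2]
width: 0.082
[-1.82686338 -0.43661045 -1.19040571] [-0.02678721  0.38204497  0.0240238 ] [0.54246923 0.29681683 0.24872434]
```

Contact begins at about the predicted place. Pressing in small steps to about 6 N.

```bash
python3 -m creep '[{"claw":0,"dx":0.07,"dy":0,"dz":0,"yaw":0}]'
python3 -c "
from bench import env
o=env.observe(); print(o['contact_force'],o['torque'],o['tcp_pos'])"; python3 -m creep '[{"claw":0,"dx":0.05,"dy":0,"dz":0,"yaw":0}]'
python3 -c "
from bench import env
o=env.observe(); print(o['contact_force'],o['torque'],o['tcp_pos'])"
```

```text
time: 27.6
tcp_pos: [0.5426, 0.2969, 0.2486]
eef_rot: [0.997, 0.072, -0.002, 0.0]
contact_force: [-4.7, -0.1, -1.5]
width: 0.084
[-4.6990816  -0.07858977 -1.51324707] [-0.1234691   0.70652534  0.01720674] [0.54257434 0.29687605 0.24858007]
time: 27.72
tcp_pos: [0.5427, 0.2969, 0.2484]
eef_rot: [0.997, 0.072, -0.002, 0.0]
contact_force: [-5.3, -0.4, -0.5]
width: 0.085
[-5.32648606 -0.4333738  -0.53629127] [-0.08303169  1.06588779  0.02185144] [0.5426558  0.29689507 0.24844251]
```

```bash
python3 -m creep '[{"claw":0,"dx":0.02,"dy":0,"dz":0,"yaw":0},{"claw":0,"dx":0.02,"dy":0,"dz":0,"yaw":0}]'
python3 -c "
from bench import env
o=env.observe(); print(o['contact_force'],o['torque'],o['tcp_pos'])"
python3 -m creep '[{"claw":0,"dx":-0.1,"dy":0,"dz":0,"yaw":0},{"claw":0,"dx":-0.2,"dy":0,"dz":0,"yaw":0},{"claw":0,"dx":-0.3,"dy":0,"dz":0,"yaw":0},{"claw":0,"dx":-0.35,"dy":0,"dz":0.1,"yaw":0},{"claw":0,"dx":-0.35,"dy":0,"dz":0.2,"yaw":0}]'
python3 -c "
from bench import env
o=env.observe(); print(o['contact_force'],o['torque'],o['tcp_pos'])"
```

```text
time: 27.98
tcp_pos: [0.5427, 0.2969, 0.2484]
eef_rot: [0.997, 0.072, -0.002, 0.0]
contact_force: [-5.8, 0.1, -1.8]
width: 0.082
[-5.76127354  0.08044466 -1.82934328] [-0.14577205  1.09873154 -0.02949939] [0.54266244 0.29691217 0.24838395]
time: 28.6
tcp_pos: [0.5423, 0.2968, 0.2473]
eef_rot: [0.997, 0.072, 0.001, -0.0]
contact_force: [0.1, -0.4, -1.4]
width: 0.084
[ 0.08377848 -0.38884198 -1.44482007] [-0.00817646 -0.04004708  0.03805206] [0.54225843 0.29680865 0.24727474]
```

```bash
python3 -m creep '[{"claw":0,"dx":0,"dy":0,"dz":0.1,"yaw":0},{"claw":0,"dx":0,"dy":0,"dz":0.22,"yaw":0},{"claw":0,"dx":0,"dy":0,"dz":0.34,"yaw":0},{"claw":0,"dx":0,"dy":0,"dz":0.46,"yaw":0},{"claw":0,"dx":0,"dy":0,"dz":0.58,"yaw":0},{"claw":0,"dx":0,"dy":0,"dz":0.7,"yaw":0},{"claw":0,"dx":0,"dy":0,"dz":0.8,"yaw":0}]'
python3 -c "
from bench import env
o=env.observe(); print(o['contact_force'],o['torque'],o['tcp_pos'])"
python3 -m creep '[{"claw":0,"dx":0,"dy":0,"dz":0.1,"yaw":0},{"claw":0,"dx":0,"dy":0,"dz":0.22,"yaw":0},{"claw":0,"dx":0,"dy":0,"dz":0.34,"yaw":0},{"claw":0,"dx":0,"dy":0,"dz":0.46,"yaw":0},{"claw":0,"dx":0,"dy":0,"dz":0.58,"yaw":0},{"claw":0,"dx":0,"dy":0,"dz":0.7,"yaw":0},{"claw":0,"dx":0,"dy":0,"dz":0.8,"yaw":0}]'
python3 - <<'E'
from h import *
from bench import env
o=env.observe(); print(o['contact_force'],o['torque'],o['tcp_pos']); 
p,d,c=snap('wrist','w21'); crop(p,230,180,390,300,5,'pics/w21c.png')
p,d,c=snap('scene','s21'); crop(p,270,70,410,210,4.2,'pics/s21c.png')
E
```

```text
time: 29.48
tcp_pos: [0.5412, 0.2967, 0.2389]
eef_rot: [0.997, 0.072, 0.0, -0.0]
contact_force: [0.7, -0.3, 0.0]
width: 0.083
[ 0.70774725 -0.25008156  0.00926152] [ 0.04795183 -0.0762392  -0.01112585] [0.54117994 0.29673228 0.2389077 ]
time: 30.35
tcp_pos: [0.5412, 0.2967, 0.2309]
eef_rot: [0.997, 0.072, 0.0, -0.0]
contact_force: [-0.5, 0.6, 0.3]
width: 0.086
[-0.48956309  0.56689137  0.32232113] [ 0.20644752 -0.11237423 -0.01347542] [0.54116558 0.29669924 0.23088325]
```

View pics/w21c.png

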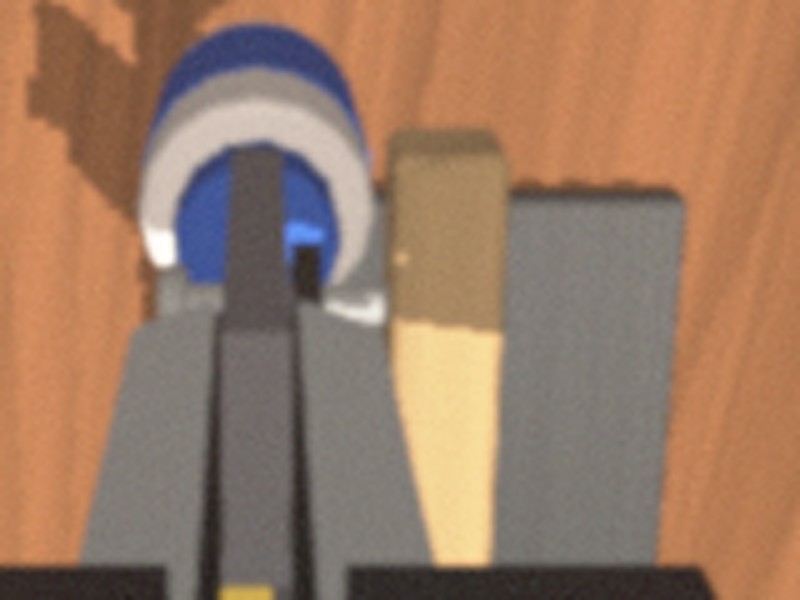

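View pics/s21c.png

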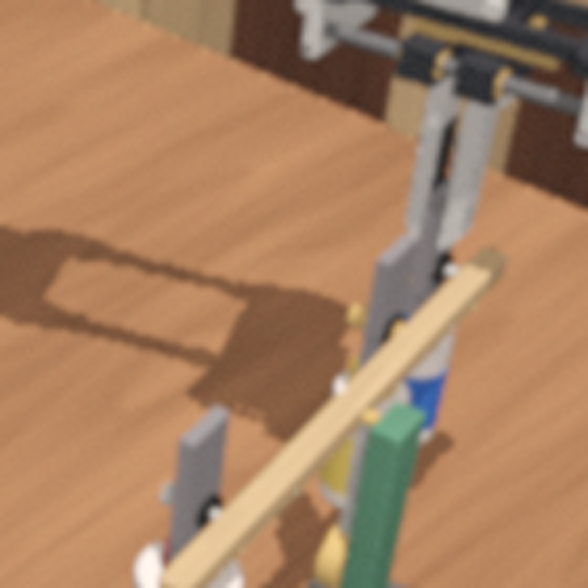

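```bash
python3 -m creep '[{"claw":0,"dx":0,"dy":0,"dz":0.08,"yaw":0},{"claw":0,"dx":0,"dy":0,"dz":0.16,"yaw":0},{"claw":0,"dx":0,"dy":0,"dz":0.24,"yaw":0},{"claw":0,"dx":0,"dy":0,"dz":0.24,"yaw":0},{"claw":0,"dx":0,"dy":0,"dz":0.24,"yaw":0}]'
python3 - <<'E'
from h import *
from bench import env
o=env.observe(); print(o['contact_force'],o['torque'],o['tcp_pos']); 
p,d,c=snap('side','d22'); crop(p,260,90,380,230,4.2,'pics/d22c.png')
p,d,c=snap('scene','s22'); crop(p,270,70,410,210,4.2,'pics/s22c.png')
hsv=cv2.cvtColor(p,cv2.COLOR_BGR2HSV);P=cloud(d,c)
th=np.radians(8.2);ox=np.array([.5749,.0442])
q=P-np.array([ox[0],ox[1],0]);X=q[...,0]*np.cos(th)+q[...,1]*np.sin(th);Y=-q[...,0]*np.sin(th)+q[...,1]*np.cos(th)
m=(P[...,2]>.185)&(P[...,2]<.225)&(X>.020)&(X<.042)&(Y>-.07)&(Y<.29)&(hsv[...,0]>8)&(hsv[...,0]<28)
t=P[m]; s=Y[m]; print(m.sum(), 'edge-top fit', np.polyfit(s,t[:,2],1))
# upper envelope by bins
for a in np.arange(-.05,.28,.04):
    z=t[(s>a)&(s<a+.04),2]; print(round(a,2),len(z),np.percentile(z,85).round(4) if len(z) else None,end=' | ')
E
```

```text
time: 31.08
tcp_pos: [0.5411, 0.2967, 0.2285]
eef_rot: [0.997, 0.072, -0.0, 0.0]
contact_force: [-0.0, 0.3, 0.3]
width: 0.088
[-0.02768854  0.31448153  0.26023347] [ 0.17765698 -0.05015846  0.01313804] [0.54112197 0.29665137 0.22852815]
1076 edge-top fit [0.00316239 0.20519076]
-0.05 158 0.2087 | -0.01 143 0.2086 | 0.03 135 0.2086 | 0.07 138 0.2089 | 0.11 105 0.2086 | 0.15 112 0.2086 | 0.19 98 0.2087 | 0.23 91 0.2092 | 0.27 21 0.2085 |
```

View pics/d22c.png

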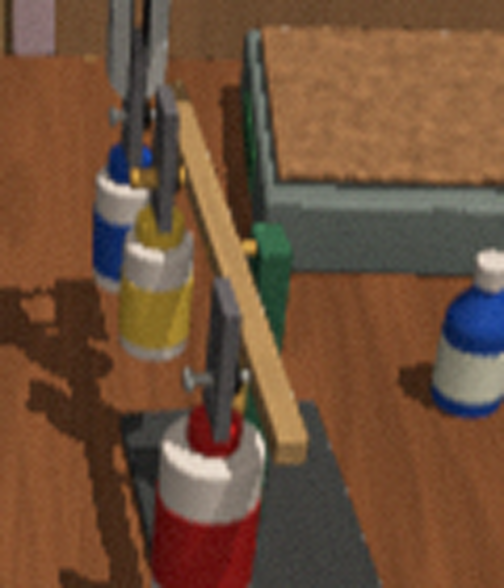

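View pics/s22c.png

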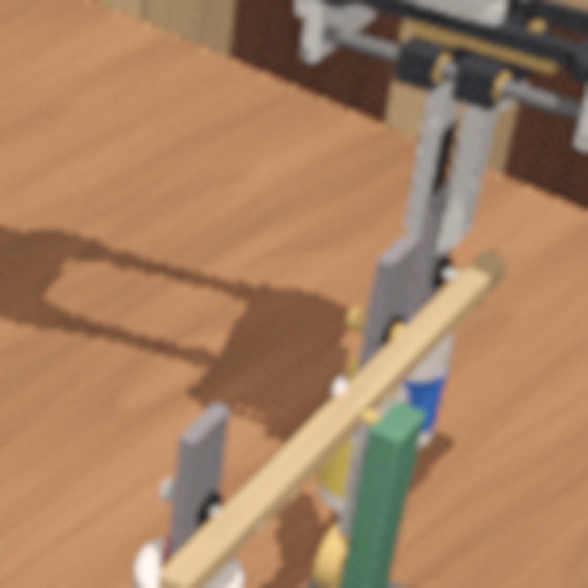

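```bash
python3 -m creep '[{"claw":0,"dx":0,"dy":-0.04,"dz":0,"yaw":0},{"claw":0,"dx":0,"dy":-0.05,"dz":0,"yaw":0},{"claw":0,"dx":0,"dy":-0.05,"dz":0,"yaw":0}]'
python3 -c "
from bench import env
o=env.observe(); print(o['contact_force'],o['torque'],o['tcp_pos'])"
python3 -m creep '[{"claw":11,"dx":0,"dy":-0.0,"dz":0,"yaw":0},{"claw":14,"dx":0,"dy":0,"dz":0,"yaw":0},{"claw":20,"dx":0,"dy":0,"dz":0,"yaw":0},{"claw":30,"dx":0,"dy":0,"dz":0,"yaw":0},{"claw":40,"dx":0,"dy":0,"dz":0,"yaw":0},{"claw":40,"dx":0,"dy":0,"dz":0,"yaw":0}]' 10
python3 - <<'E'
from h import *
from bench import env
o=env.observe(); print(o['contact_force'],o['torque'],o['tcp_pos'],o['width']); 
p,d,c=snap('wrist','w23'); crop(p,190,150,390,300,4,'pics/w23c.png')
E
```

```text
time: 31.55
tcp_pos: [0.5411, 0.2968, 0.2285]
eef_rot: [0.997, 0.072, -0.0, 0.0]
contact_force: [0.7, 0.0, 0.7]
width: 0.085
[0.68638941 0.02565449 0.66025766] [-0.07903296 -0.04842898 -0.01863922] [0.54111178 0.29677644 0.2285093 ]
time: 32.3
tcp_pos: [0.5411, 0.2971, 0.2285]
eef_rot: [0.997, 0.072, -0.0, 0.0]
contact_force: [-0.4, 0.4, 0.3]
width: 0.394
[-0.39129893  0.40455828  0.34854782] [-0.01151194 -0.10939395 -0.01606891] [0.54106308 0.2971306  0.2285023 ] 0.39438681407167836
```

View pics/w23c.png

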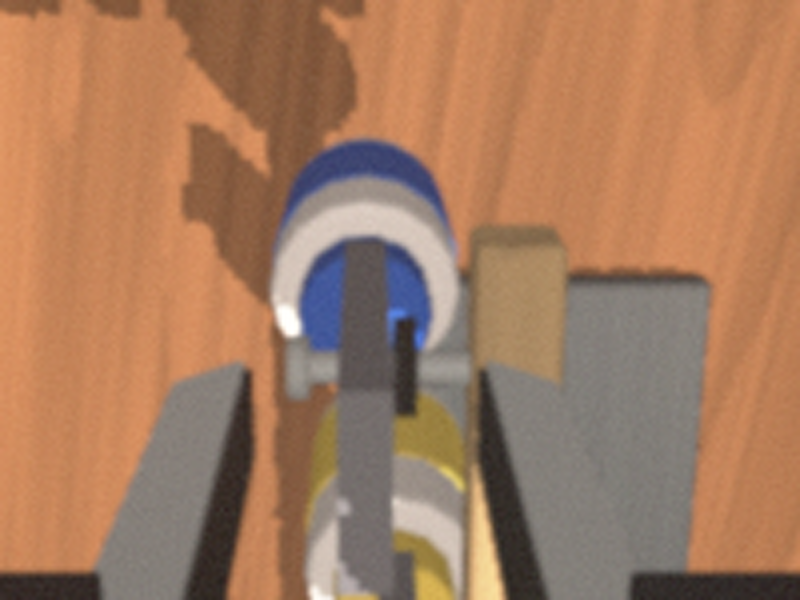

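```bash
python3 -m creep '[{"claw":45,"dx":0,"dy":0,"dz":-2,"yaw":0},{"claw":45,"dx":0,"dy":0,"dz":-6,"yaw":0},{"claw":45,"dx":0,"dy":0,"dz":-10,"yaw":0},{"claw":45,"dx":0,"dy":0,"dz":-12,"yaw":0},{"claw":45,"dx":0,"dy":0,"dz":-12,"yaw":0},{"claw":45,"dx":-6,"dy":0,"dz":-12,"yaw":0},{"claw":45,"dx":-12,"dy":0,"dz":-12,"yaw":0},{"claw":45,"dx":-12,"dy":0,"dz":-12,"yaw":0},{"claw":45,"dx":-12,"dy":0,"dz":-12,"yaw":0},{"claw":45,"dx":-12,"dy":0,"dz":-12,"yaw":0},{"claw":45,"dx":-12,"dy":0,"dz":-12,"yaw":0},{"claw":45,"dx":-12,"dy":0,"dz":-12,"yaw":0},{"claw":45,"dx":-12,"dy":0,"dz":-12,"yaw":0},{"claw":45,"dx":-12,"dy":0,"dz":-12,"yaw":0},{"claw":45,"dx":-12,"dy":0,"dz":-12,"yaw":0},{"claw":45,"dx":-12,"dy":0,"dz":-12,"yaw":0}]'
cat > tilt.py <<'E'
from h import *
import sys
def tilt(n):
    p,d,c=snap('scene',n)
    hsv=cv2.cvtColor(p,cv2.COLOR_BGR2HSV);P=cloud(d,c)
    th=np.radians(8.2);q=P-np.array([.5749,.0442,0]);X=q[...,0]*np.cos(th)+q[...,1]*np.sin(th);Y=-q[...,0]*np.sin(th)+q[...,1]*np.cos(th)
    m=(P[...,2]>.185)&(P[...,2]<.225)&(X>.020)&(X<.042)&(Y>-.07)&(Y<.29)&(hsv[...,0]>8)&(hsv[...,0]<28)
    return np.polyfit(Y[m],P[m][:,2],1)
E
python3 - <<'E'
from tilt import *
from bench import env
print(tilt('s24')); print(tilt('s25')); print(tilt('s26'))
p,d,c=snap('side','d24'); print(env.observe()['time'],env.observe()['contact_force'])
E
```

```text
time: 34.35
tcp_pos: [0.4223, 0.28, 0.3486]
eef_rot: [0.997, 0.072, 0.0, 0.0]
contact_force: [-0.9, 0.5, -0.0]
width: 0.451
[0.00784404 0.20477356]
[0.00746832 0.20477313]
[0.00716141 0.20481607]
34.55 [ 0.02549811 -0.67168688  0.87001499]
```

View pics/d24.png

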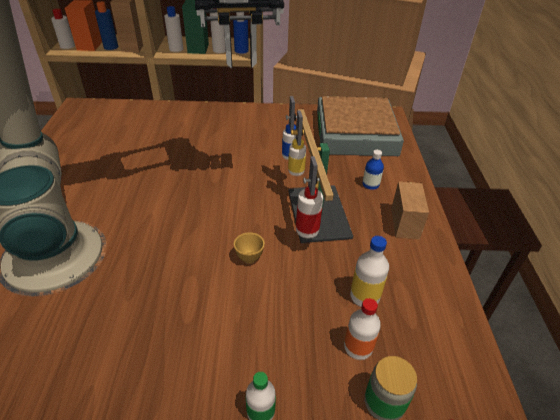

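View pics/s26.png

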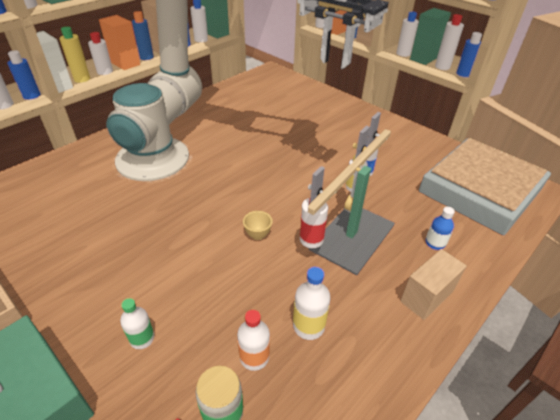

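Both bottles are hanging, the bar is level at about 0.007 rad, and the other goods look untouched. I'll wait a few seconds and check for any remaining swing.

```bash
R='x'; python3 -m creep '[{"claw":45,"dx":0},{"claw":45,"dx":0},{"claw":45,"dx":0},{"claw":45,"dx":0},{"claw":45,"dx":0},{"claw":45,"dx":0},{"claw":45,"dx":0},{"claw":45,"dx":0},{"claw":45,"dx":0},{"claw":45,"dx":0},{"claw":45,"dx":0},{"claw":45,"dx":0},{"claw":45,"dx":0},{"claw":45,"dx":0},{"claw":45,"dx":0},{"claw":45,"dx":0},{"claw":45,"dx":0},{"claw":45,"dx":0},{"claw":45,"dx":0},{"claw":45,"dx":0}]'
python3 - <<'E'
from tilt import *
from bench import env
for i in range(12):
    print(round(env.observe()['time'],2),tilt('t'))
a=cv2.imread('pics/scene0.png').astype(int);b=cv2.imread('pics/t.png').astype(int)
a1=cv2.imread('pics/s26.png').astype(int)
for nm,(u,v) in dict(green=(137,325),orange=(253,342),yel=(312,305),tin=(220,400),pot=(258,226),carton=(435,283),jug=(440,230),ledger=(490,180)).items():
    w=np.s_[v-20:min(v+20,420),u-20:u+20]; print(nm,np.abs(a[w]-b[w]).mean().round(1),end=' ')
w=np.s_[110:250,290:400];print('\nrack change s26->t',np.abs(a1[w]-b[w]).mean())
E
```

```text
34.55 [0.00737673 0.20470058]
34.6 [0.00780943 0.20466962]
34.65 [0.00729911 0.20477952]
34.7 [0.00725962 0.20482355]
34.75 [0.00761732 0.20475789]
34.8 [0.0075364  0.20477577]
34.85 [0.00722405 0.20474008]
34.9 [0.00747403 0.20474505]
34.95 [0.00776052 0.20471256]
35.0 [0.00754354 0.20473364]
35.05 [0.00758412 0.20475864]
35.1 [0.0073728  0.20479324]
green 0.8 orange 0.7 yel 0.6 tin 0.7 pot 0.9 carton 0.8 jug 0.9 ledger 0.7 
rack change s26->t 0.9377489177489178schema error: expected keys claw, dx, dy, dz, yaw
```

```bash
python3 - <<'E'
from h import *
a=cv2.imread('pics/d24.png')[90:240,270:345];b=cv2.imread('pics/t.png')[105:255,295:400]
k=4
o=np.hstack([cv2.resize(a,None,fx=k,fy=k,interpolation=2),cv2.resize(b,None,fx=k,fy=k,interpolation=2)]);cv2.imwrite('pics/fin.png',o)
E
```

```text
(no output)
```

View pics/fin.png

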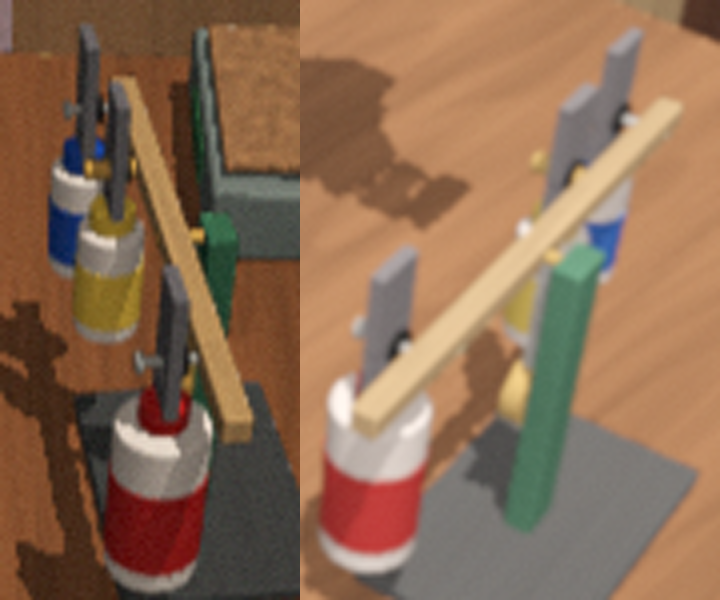

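The picture shows both tabs hanging between lip and stop, the large one at (170,350) and the small one at (88,105). The bar is level and still, so I'm handing in.

```bash
python3 -c "
from bench import env
print(env.close_job())"
```

```text
the job is handed in; nothing more can be done
None
```

I handed in the job at about 35 s with both bottles hanging free and the bar level. No verdict was reported.

- **Large bottle, right peg:** the tab first rubbed the lip sideways at about 3 N, so I shifted it about 1 mm and it went on cleanly. I pressed it to about 6.3 N against the stop and lowered it. The bar had tilted to about 0.12 rad just before I let go, then settled at about 0.107.
- **Small bottle, left peg:** it slid over the lip without touching. I pressed it to about 5.8 N, lowered it until the bar was level, and let go.
- **Last checks:**
  - The bar stood at about 0.007 rad, steady to 0.0003 over 0.5 s of scene pictures.
  - Both tabs sat between lip and stop.
  - The other goods that I compared with the first scene picture showed no change.
  - The gripper was well clear of the rack.
- **Disagreements:**
  - The wrist camera read the tab's sideways position about 1 mm or more off, and its depth about 1.6 mm low. I corrected both by feel and known heights.
  - The final settling wait was refused because its rows were incomplete, so I waited less than planned before handing in.

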